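Pack the printing-block case and clamp it shut

ROBOT

A 6-joint arm with a two-finger parallel gripper is mounted at the origin on a cart in front of the work surface, level with it; the furniture and walls round the work are solid. World frame = base frame: x ahead of the robot, y to its left, z up, the work surface at z = 0. Lengths are in m, angles in rad, forces in N, time in s.
With the tool pointing down it reaches from about 0.35 to 0.85 m from the base axis. Payload 8.1 kg.
Tool frame: the origin (TCP) lies at the very end of the fingers, on their centre line; the grasp point (between the pads) lies env.hold_point_z behind it (env.hold_point_z is the distance from the TCP to the grasp point, in m); z points along the fingers, y is the line along which they close (so a half turn about z gives the same grasp; the last joint's range is limited). The gripper opens to 85 mm and grips with 20 to 120 N. Pads are 22 mm wide; open, the fingers measure 114 mm over their backs; the gripper's body (76 mm by 85 mm) begins 54 mm behind the grasp point. The pads swing forward as they close: fully open they stand 13 mm farther back than shut.
Start: joints at [-1.215, 0.13, 1.488, -0, 1.523, -0.085], TCP at [0.256, -0.543, 0.231] pointing down, gripper open.
Joint ranges: [-2.96, 2.96], [-0.89, 2.26], [0.02, 2.5], [-1.34, 4.48], [0, 2.73], [-2.66, 2.66]. Speed limits (rad/s): [2.39, 2.39, 2.79, 3.14, 3.14, 3.14].

INTERFACE

Orientations are given as [roll, pitch, yaw] about the fixed x, y, z axes, in that order (R = Rz(yaw) Ry(pitch) Rx(roll)).
In Python, from station import observe, vision, workorder, env gives the robot as it stands.
- The arm moves only by the shell command python3 -m inch 'ROWS' [FORCE]. ROWS is JSON, a list of rows, each a list of 3 entries, a list of its own where there are three numbers: the shift along the tool's x, y, z in m, then the turn, a rotation vector about the tool's x, y, z in rad, then the finger opening in m, from 0 to 0.0854. A call has exactly 8 rows; each row shifts and turns the commanded pose from where the row before left it, along the tool's axes as they then stand; what a row does not reach is not made up. A row lasts 1/12 s, in which the tool goes at most 41.7 mm and 7.16 degrees, less where a joint would pass 70% of its speed; a pose out of reach is approached as far as the arm can. A call with a gripper value outside its range is refused whole. The fingers move at their own pace and stop on an object; FORCE is the grip in N (left out, the last holds). Time passes only in rows, so rows that do not move let the fingers close, or fill a call up. It gives the time, the measured TCP pose, the force, the opening and the grip force at its end, in the units of the state.
- observe(): the state, without advancing time (a new reading comes with each control period).
- vision.read_camera(name): name is "side" or "top"; returns the picture (384x512x3 uint8, red, green, blue); there is no depth.
- vision.calibration(name): a dict with "fx", "fy", "cx", "cy" (pixels), "k1" (the pictures are not rectified: a ray, as slopes to the right and down, at radius r is drawn at 1 + k1 r^2 times it, then the intrinsics apply), "camera_from_world" (4x4, takes a point from world to camera coordinates). Camera axes: x right, y down, z forward; pixel columns grow to the right and rows downward; lengths in m; the calibration is good to about 2 mm. A picture is of the moment at which its call begins. calibration takes no time and is no camera call.
- workorder.job_done(): hands the job in; it is judged then, once.
Trained networks look in the newest picture that a camera, given by its name, has taken for a name from the list of things; names that differ only in an ending like _2 or _b are one class to them, and where a whole thing is asked for, a point or a joint stands for the part that bears it (a point fixed in the world has none). Each returns a list of dicts, best first, with "conf" (0 to 1); they miss things now and then, are a little off and sometimes report something else, mostly with a low value. They report only what shows in the picture. A call takes as long as a camera call. They do not tell look-alikes from the thing itself.
- vision.spot_in(thing, camera): "uv" ([column, row] in pixels, amid what is visible of it).
The state is a dict: "time": time; "joint_pos": joint angles; "qd": joint speeds; "joint_efforts": joint torques, N m; "ee_pos": TCP position; "eef_rot": TCP orientation; "ft_force": force on the tool from outside, world axes, zero at the start; "torque": the same for the moment, N m; "width": finger opening in m; "grasp_force": force on a finger pad.
Only numpy, scipy, OpenCV 4.12 (cv2) and the standard library are available. Lean on these libraries where they do the work, as an engineer would, in place of code of your own. Each camera call takes 0.05 s, during which the arm holds its last target. There are 200 camera calls.

TASK

Pack the block case: swing the clamp up and right back out of the way, stand every knobbed printing block from the table upright in a compartment of the case, then set the tray on the case with all its lugs down in the notches of the rim. Put the lid on the tray in the same way, and swing the clamp down onto the lid. Leave the thread cone and the white jar as they stand.

Things in the scene. Friction and masses are not known exactly. Their poses are not given: they have to be found in the camera images.
- case: Fixed open plywood case on a board, 198 (x) x 102 (y) mm outside. Origin at table level under its centre, z up. Floor at z = 10 mm, rim at 80 mm. Partitions 15 mm high make three compartments 58 (x) x 86 (y) mm at x = -62, 0, +62 mm, y = 0: each takes one block, its long side along y. Two posts 102 mm high at x = +-75 mm, y = +74 mm carry the clamp
- case_rim (a point): Centre of the case's mouth, level with its rim (case z = 80 mm), axes of the case. Notches in this rim, 11 mm deep: 49 mm wide in the -x end wall, 27 mm wide in the +x end wall (both at y = 0), 35 mm wide in the middle of each long wall; walls 8 mm thick
- clamp (a joint): Hold-down clamp, a steel bail hinged on the +y side of the case. 0 = down over the case (as at the start); grows as it swings up and back to its stop at 1.48, where it stays by its own weight. Let go part-way, it falls to the nearer side. On a seated lid its two rubber feet rest at about 0.03. 0.25 kg, hardly any friction
- clamp_bar (a point): Middle of the clamp's black grip bar: round, 14 mm in diameter, 120 mm long between two side arms, parallel to the case's x. It can turn between the fingers while the clamp swings. With the clamp down it lies at y = -85 mm, z = 165 mm of the case
- clamp_hinge (a point): Point on the clamp's hinge axis (parallel to the case's x) at x = 0, y = +75 mm, z = 92 mm of the case. From it the grip bar lies at y = -160 mm, z = +73 mm with the clamp at 0; the joint value turns it up and over towards +y
- tray: Loose plywood tray, 198 (x) x 102 (y) mm, 46 mm high, two small blocks fixed in it, 0.25 to 0.45 kg. Origin at the centre of its underside, the face that comes to rest on the case's rim; z up. Four lugs reach 9 mm below it, in line with the walls, feet narrowed by 2.5 mm a side: at the -x end 44 mm wide, at the +x end 22 mm wide (both at y = 0), in the middle of each long side 30 mm wide
- tray_grip (a point): Centre of the top of the tray's grip, a darker cross wall in its middle: tray z = 42 mm, 14 mm thick in x, 86 mm long in y, down to the tray's floor at z = 6 mm; about 40 mm free on either side of it
- tray_rim (a point): Centre of the tray's mouth, level with its rim (tray z = 46 mm), where the underside of the lid comes to rest. Notches in this rim, 11 mm deep: 49 mm wide in the -x end wall, 27 mm wide in the +x end wall (both at y = 0), 35 mm wide in the middle of each long wall; walls 8 mm thick
- lid: Loose plywood lid, 198 (x) x 102 (y) x 10 mm, 0.2 to 0.33 kg. Origin at the centre of the underside of its plate, which comes to rest on the tray's rim; z up. Four lugs reach 9 mm below it, in line with the walls, feet narrowed by 2.5 mm a side: at the -x end 44 mm wide, at the +x end 22 mm wide (both at y = 0), in the middle of each long side 30 mm wide
- lid_grip (a point): Centre of the top of the lid's handle (lid z = 40 mm): a darker wooden bar in the middle, 14 mm thick in x, 56 mm long in y, z = 30 to 40 mm, on two legs from the plate
- block1: Wooden printing block, base 68 (x) x 48 (y) x 32 mm high, an upright round knob on top: 25 mm in diameter, from 34 to 64 mm high, at the centre; grasp it by the knob. Origin at the centre of its underside, z up through the knob. About 0.08 kg. May be absent
- block2: Wooden printing block, base 68 (x) x 48 (y) x 32 mm high, an upright round knob on top: 25 mm in diameter, from 34 to 64 mm high, at the centre; grasp it by the knob. Origin at the centre of its underside, z up through the knob. About 0.08 kg. May be absent
- block3: Wooden printing block, base 68 (x) x 48 (y) x 32 mm high, an upright round knob on top: 25 mm in diameter, from 34 to 64 mm high, at the centre; grasp it by the knob. Origin at the centre of its underside, z up through the knob. About 0.08 kg. May be absent
- thread_cone: Bystander: cone of cream thread, 65 mm in diameter, 114 mm high, origin at the centre of its foot
- jar_white: Bystander: white screw-top jar, 60 mm in diameter, 74 mm high, origin at the centre of its foot
Things that resemble listed ones, but are neither listed nor needed, are in the scene too. Leave any pink look-alike of the block3 alone.

How it is judged:
By the outcome, as a careful person would: the job done as asked, in the order asked, and still so for the second after the job is handed in, with the robot touching nothing.
Of block1, block2, block3 only 2 to 3 are there at a start; the rules pass over those that are not, and their reading is None.
At some moment in a run one of block1, block2, block3 may be knocked a few centimetres aside while the robot is not near it.
It also fails if it takes over 200 s, if anything falls off the work surface, if the arm or the gripper's body presses on something with over 40 N, if the wrist force passes 120 N, or if a joint passes its speed limit or range.

## Working session

There is one attempt and no reset: what is moved stays moved. The work goes in short steps, Python scripts to look and compute and a shell command to move; the robot and the scene stay as the last step left them, time stands still between calls to the robot, and variables do not carry over. Pictures are saved under pics/ and viewed, at most 14 in all, crops included, and the job is handed in when it is done.

```bash
ls; mkdir -p pics
cat > h.py <<'E'
import numpy as np, cv2
from station import observe, vision, workorder, env
from scipy.spatial.transform import Rotation as R
def ray(cam,uv):
    c=vision.calibration(cam); T=np.array(c["camera_from_world"])
    d=np.array([(uv[0]-c["cx"])/c["fx"],(uv[1]-c["cy"])/c["fy"]]); s=d.copy()
    for _ in range(20): s=d/(1+c["k1"]*(s@s))
    Rm=T[:3,:3]; o=-Rm.T@T[:3,3]; return o,Rm.T@np.array([s[0],s[1],1])
def atz(cam,uv,z):
    o,d=ray(cam,uv); return (o+d*(z-o[2])/d[2])[:3]
def proj(cam,p):
    c=vision.calibration(cam); T=np.array(c["camera_from_world"])
    q=T[:3,:3]@np.array(p)+T[:3,3]; s=q[:2]/q[2]; s=s*(1+c["k1"]*(s@s))
    return np.array([s[0]*c["fx"]+c["cx"],s[1]*c["fy"]+c["cy"]])
def shot(cam,name):
    im=vision.read_camera(cam); cv2.imwrite("pics/"+name,cv2.cvtColor(im,cv2.COLOR_RGB2BGR)); return im
def tri(uvs):
    A=np.zeros((3,3));b=np.zeros(3)
    for cam,uv in uvs:
        o,d=ray(cam,uv); d=d/np.linalg.norm(d); P=np.eye(3)-d@d if 0 else np.eye(3)-np.outer(d,d); A+=P;b+=P@o
    return np.linalg.solve(A,b)
E
python3 - <<'E'
from h import *
a=shot("top","t0.png"); b=shot("side","s0.png")
print(env.hold_point_z); s=observe(); print(s)
for c in("top","side"):
    k=vision.calibration(c);T=np.array(k["camera_from_world"]);print(c,k["fx"],k["k1"],-T[:3,:3].T@T[:3,3],T[2,:3])
    for n in ["clamp_bar","case_rim","tray_grip","lid_grip","block1","block2","block3","thread_cone","jar_white","tray","lid"]:
        print(c,n,[(np.round(x["uv"]).tolist(),round(x["conf"],2)) for x in vision.spot_in(n,c)[:5]])
E
```

```text
pics
0.0187
{'time': 0.1, 'joint_pos': array([-1.21538366e+00,  1.31138052e-01,  1.48918045e+00,  1.03289413e-05,
        1.52299791e+00, -8.54148411e-02]), 'qd': array([-0.00046992, -0.00056562, -0.00158439,  0.00135423, -0.00010898,
       -0.00164673]), 'joint_efforts': array([ 1.42839766e-03, -5.70950961e+01, -5.01941586e+01, -1.18522171e-04,
        8.22674629e-03, -1.38829118e-04]), 'ee_pos': array([ 0.25585323, -0.54216013,  0.2303125 ]), 'eef_rot': array([-3.13987606e+00, -1.57334479e-04,  4.40826873e-01]), 'ft_force': array([-0.42401314,  0.16616076,  0.03687985]), 'torque': array([-0.01454057, -0.07129469,  0.00925401]), 'grasp_force': 0.0, 'width': 0.08567367226218783}
top 458.7570233658691 -0.15203961983280473 [ 0.34740584 -0.37220839  1.81083834] [ 0.14528486 -0.0062092  -0.98937038]
top clamp_bar [([181.0, 176.0], 0.73)]
top case_rim [([184.0, 199.0], 0.97), ([235.0, 191.0], 0.54)]
top tray_grip [([274.0, 199.0], 0.61)]
top lid_grip [([236.0, 194.0], 0.82)]
top block1 [([227.0, 232.0], 0.72), ([182.0, 237.0], 0.63), ([352.0, 232.0], 0.61), ([257.0, 241.0], 0.56)]
top bl
[... 574 characters left out ...]
, 184.0], 0.41)]
side case_rim [([227.0, 176.0], 0.66)]
side tray_grip [([240.0, 222.0], 0.86)]
side lid_grip [([239.0, 204.0], 0.69)]
side block1 [([194.0, 220.0], 0.83), ([190.0, 205.0], 0.7), ([206.0, 287.0], 0.7), ([184.0, 184.0], 0.66), ([223.0, 178.0], 0.42)]
side block2 [([194.0, 220.0], 0.83), ([190.0, 205.0], 0.7), ([206.0, 287.0], 0.7), ([184.0, 184.0], 0.66), ([223.0, 178.0], 0.42)]
side block3 [([194.0, 220.0], 0.83), ([190.0, 205.0], 0.7), ([206.0, 287.0], 0.7), ([184.0, 184.0], 0.66), ([223.0, 178.0], 0.42)]
side thread_cone [([277.0, 188.0], 0.75)]
side jar_white [([259.0, 166.0], 0.66)]
side tray [([245.0, 218.0], 0.96)]
side lid [([237.0, 205.0], 0.9), ([192.0, 221.0], 0.5)]
```

View pics/t0.png

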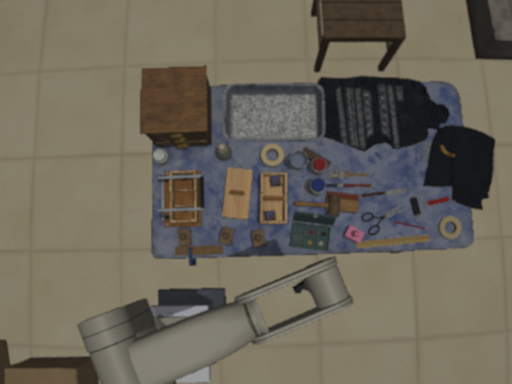

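View pics/s0.png

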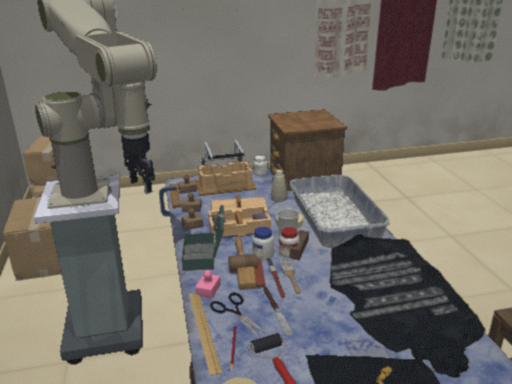

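The top view shows the case and clamp at (182,198), the lid at (236,193), the tray at (274,198), blocks at (183,237), (227,235) and (257,240), and the pink look-alike at (354,233). The side view agrees. Next I'll enlarge crops of both.

Run:
```python
from h import *
t=cv2.imread("pics/t0.png")[135:265,145:305]; s=cv2.imread("pics/s0.png")[130:270,150:310]
cv2.imwrite("pics/t0c.png",cv2.resize(t,None,fx=4.6,fy=4.6,interpolation=cv2.INTER_CUBIC))
cv2.imwrite("pics/s0c.png",cv2.resize(s,None,fx=4.2,fy=4.2,interpolation=cv2.INTER_CUBIC))
print("uv scale 4.6 off 145,135 ; 4.2 off 150,130")
for n,u,z in [("case",(182,198),.08),("lid",(236,193),.04),("tray",(274,198),.042),("b",(182,237),.05),("b",(227,232),.05),("b",(257,241),.05),("pink",(352,232),.05),("cone",(222,152),.06),("jar",(162,156),.04)]: print(n,atz("top",u,z).round(3))
print("bar",tri([("top",(181,176)),("side",(224,155))]),"lidgrip",tri([("top",(236,194)),("side",(239,204))]),"traygrip",tri([("top",(274,199)),("side",(240,222))]))
for u,v in [((182,237),(184,184)),((227,232),(190,205)),((257,241),(194,220))]: print(tri([("top",u),("side",v)]).round(3))
```

```text
uv scale 4.6 off 145,135 ; 4.2 off 150,130
case [ 0.561 -0.082  0.08 ]
lid [ 0.579 -0.287  0.04 ]
tray [ 0.555 -0.434  0.042]
b [ 0.414 -0.076  0.05 ]
b [ 0.428 -0.249  0.05 ]
b [ 0.391 -0.363  0.05 ]
pink [ 0.413 -0.73   0.05 ]
cone [ 0.74  -0.237  0.06 ]
jar [0.736 0.004 0.04 ]
bar [ 0.6023117  -0.08632675  0.13735355] lidgrip [ 0.58202414 -0.28604013  0.01602791] traygrip [ 0.55642658 -0.43485696  0.02565563]
[ 0.41  -0.071  0.021]
[ 0.42  -0.247  0.015]
[ 0.402 -0.364  0.015]
```

View pics/t0c.png

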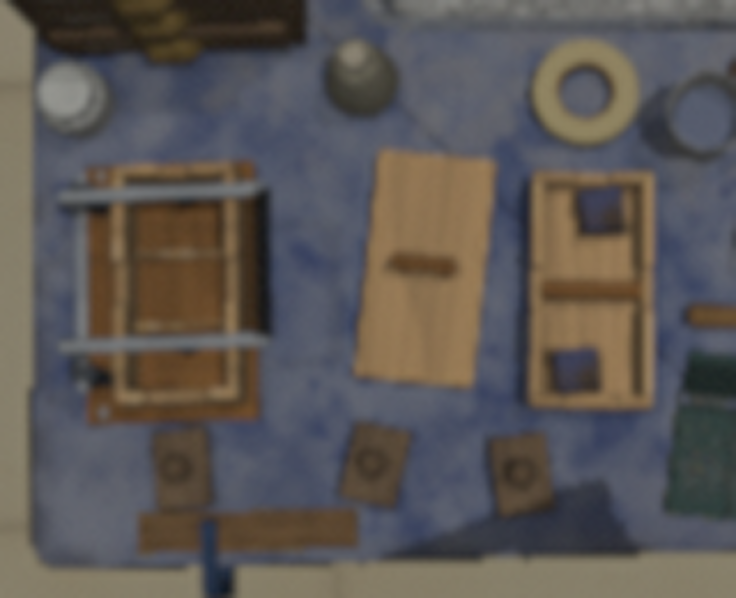

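View pics/s0c.png

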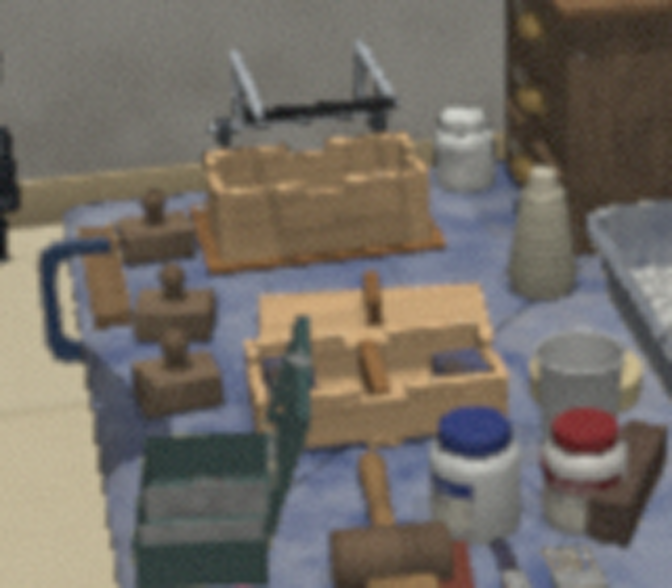

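```bash
cat > fit.py <<'E'
from h import *
from scipy.optimize import minimize
from scipy.ndimage import map_coordinates
def rect(w,d,z,n=40,cx=0,cy=0):
    t=np.linspace(-.5,.5,n); o=np.full(n,.5)
    p=np.r_[np.c_[t,o],np.c_[t,-o],np.c_[o,t],np.c_[-o,t]]*[w,d]+[cx,cy]
    return np.c_[p,np.full(len(p),z)]
def circ(r,z,n=40):
    a=np.linspace(0,2*np.pi,n); return np.c_[r*np.cos(a),r*np.sin(a),np.full(n,z)]
M={"case":np.r_[rect(.198,.102,.08),rect(.182,.086,.08)],
 "tray":np.r_[rect(.198,.102,.055),rect(.182,.086,.055),rect(.014,.086,.051,20)],
 "lid":np.r_[rect(.198,.102,.019),rect(.014,.056,.049,20)],
 "block":np.r_[rect(.068,.048,.032),circ(.0125,.064)]}
def world(m,p):
    c,s=np.cos(p[2]),np.sin(p[2]); q=m.copy(); q[:,:2]=m[:,:2]@np.array([[c,s],[-s,c]])+p[:2]; return q
def grads(im,sg):
    g=cv2.GaussianBlur(im.astype(np.float32),(0,0),sg)
    return np.sqrt((cv2.Sobel(g,5,1,0)**2+cv2.Sobel(g,5,0,1)**2).sum(2))
def fit(name,p0,ims,z0=0):
    m=M[name]+[0,0,z0]; p=np.array(p0,float)
    for sg in (2.,1.2,.7):
        G={c:grads(i,sg) for c,i in ims.items()}
        def cost(p):
            w=world(m,p); s=0
            for c,g in G.items():
                uv=np.array([proj(c,x) for x in w]); s-=map_coordinates(g,[uv[:,1],uv[:,0]],order=1).mean()
            return s
        d=[.006,.006,.06] if sg>1 else [.002,.002,.02]
        p=minimize(cost,p,method="Nelder-Mead",options=dict(initial_simplex=np.vstack([p,p+np.diag(d)]),maxiter=120)).x
    return p
def overlay(im,cam,items,box,k):
    x0,y0,x1,y1=box; o=cv2.resize(im[y0:y1,x0:x1],None,fx=k,fy=k,interpolation=cv2.INTER_CUBIC)
    o=cv2.cvtColor(o,cv2.COLOR_RGB2BGR)
    for pts in items:
        for x in pts:
            u=(proj(cam,x)-[x0,y0]+.5)*k-.5; cv2.circle(o,tuple(int(v) for v in u),1,(0,0,255),-1)
    return o
E
python3 - <<'E'
from fit import *
t=cv2.cvtColor(cv2.imread("pics/t0.png"),4); s=cv2.cvtColor(cv2.imread("pics/s0.png"),4)
G={"case":(.561,-.082,0),"tray":(.555,-.434,0),"lid":(.579,-.287,-.08),"b1":(.414,-.076,0),"b2":(.425,-.248,-.15),"b3":(.40,-.364,.08)}
L=[];P={}
for n,p0 in G.items():
    k=n if n in M else "block"
    a=fit(k,p0,{"top":t}); b=fit(k,p0,{"side":s}); P[n]=a
    print(n,a.round(4),b.round(4)); L.append(world(M[k],a))
c=np.array([(x,-.085,.165) for x in (-.06,.06)]+[(x,.075,.092) for x in (-.075,.075)])
L.append(world(c,P["case"]))
o=overlay(t,"top",L,(150,165,295,260),5.5); cv2.imwrite("pics/o1.png",o)
o=overlay(s,"side",L,(165,135,285,240),5.5); cv2.imwrite("pics/o2.png",o)
E
```

```text
Traceback (most recent call last):
  File "fit.py", line 29, in fit
    p=minimize(cost,p,method="Nelder-Mead",options=dict(initial_simplex=np.vstack([p,p+np.diag(d)]),maxiter=120)).x
      ~~~~~~~~^^^^^^^^^^^^^^^^^^^^^^^^^^^^^^^^^^^^^^^^^^^^^^^^^^^^^^^^^^^^^^^^^^^^^^^^^^^^^^^^^^^^^^^^^^^^^^^^^^^
  File "fit.py", line 26, in cost
    uv=np.array([proj(c,x) for x in w]); s-=map_coordinates(g,[uv[:,1],uv[:,0]],order=1).mean()
                 ~~~~^^^^^
  File "h.py", line 12, in proj
    c=vision.calibration(cam); T=np.array(c["camera_from_world"])
ValueError: time passes only in moves, steps and waits
```

Too many calibration calls; cache it and vectorise the projection.

```bash
python3 - <<'E'
s=open("h.py").read()
s=s.replace("def ray(","CAL={k:vision.calibration(k) for k in('top','side')}\ndef ray(",1).replace("c=vision.calibration(cam)","c=CAL[cam]")
s=s.replace("q=T[:3,:3]@np.array(p)+T[:3,3]; s=q[:2]/q[2]; s=s*(1+c[\"k1\"]*(s@s))\n    return np.array([s[0]*c[\"fx\"]+c[\"cx\"],s[1]*c[\"fy\"]+c[\"cy\"]])",
"q=np.asarray(p)@T[:3,:3].T+T[:3,3]; s=q[...,:2]/q[...,2:]; s=s*(1+c[\"k1\"]*(s**2).sum(-1,keepdims=True))\n    return s*[c[\"fx\"],c[\"fy\"]]+[c[\"cx\"],c[\"cy\"]]")
open("h.py","w").write(s)
f=open("fit.py").read().replace("np.array([proj(c,x) for x in w])","proj(c,w)"); open("fit.py","w").write(f)
E
cat > p0.py <<'E'
from fit import *
t=cv2.cvtColor(cv2.imread("pics/t0.png"),4); s=cv2.cvtColor(cv2.imread("pics/s0.png"),4)
G={"case":(.561,-.082,0),"tray":(.555,-.434,0),"lid":(.579,-.287,-.08),"b1":(.414,-.076,0),"b2":(.425,-.248,-.15),"b3":(.40,-.364,.08)}
L=[];P={}
for n,p0 in G.items():
    k=n if n in M else "block"
    a=fit(k,p0,{"top":t}); b=fit(k,p0,{"side":s}); P[n]=a
    print(n,a.round(4),b.round(4)); L.append(world(M[k],a))
c=np.array([(x,-.085,.165) for x in (-.06,.06)]+[(x,.075,.092) for x in (-.075,.075)])
L.append(world(c,P["case"]))
o=overlay(t,"top",L,(150,165,295,260),5.5); cv2.imwrite("pics/o1.png",o)
o=overlay(s,"side",L,(165,135,285,240),5.5); cv2.imwrite("pics/o2.png",o)
E
python3 p0.py; python3 -c "print(1)"
```

```text
case [ 0.5695 -0.0939  0.0063] [ 0.5618 -0.0288  0.7453]
tray [ 0.5524 -0.4408  0.2074] [ 0.5552 -0.443  -0.0452]
lid [ 0.5825 -0.2901 -0.1303] [ 0.5809 -0.2977 -0.1449]
b1 [ 0.4225 -0.0817  0.0594] [ 0.3951 -0.0936  0.2078]
b2 [ 0.4161 -0.2434 -0.2767] [ 0.4109 -0.3008 -0.1267]
b3 [ 0.4047 -0.363   0.0466] [ 0.4012 -0.377  -0.0905]
1
```

View pics/o1.png

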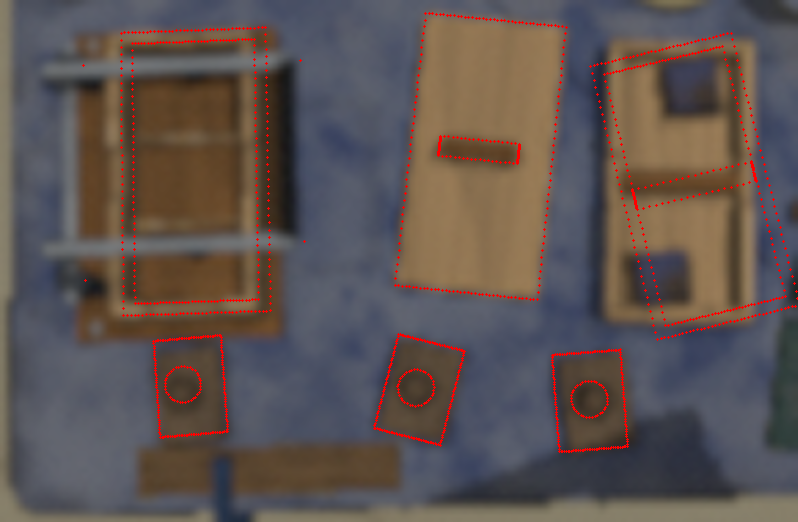

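View pics/o2.png

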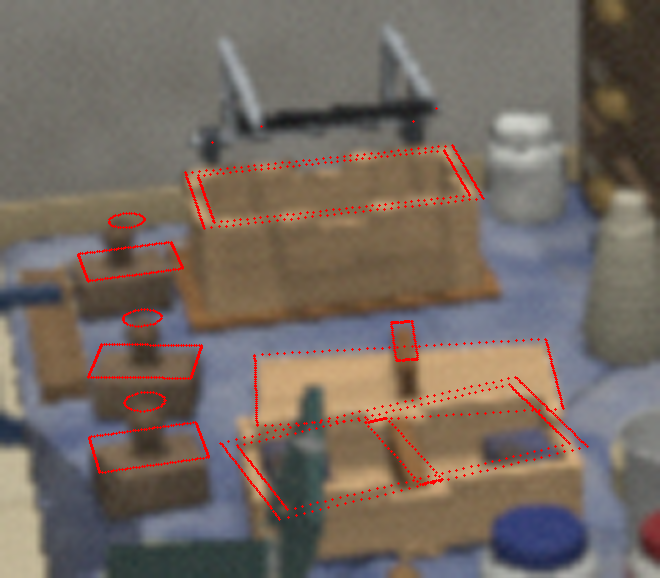

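Run:
```python
from fit import *
import fit as F
t=cv2.cvtColor(cv2.imread("pics/t0.png"),4); s=cv2.cvtColor(cv2.imread("pics/s0.png"),4)
c0=atz("top",(183.1-.4,196.3-.4),.08); t0=atz("top",(273.8-.4,198.1-.4),.055); print(c0,t0)
def fit2(name,p,ims):
    best=None
    for dy in np.arange(-.008,.009,.004):
        for dx in (-.006,0,.006):
          for w in (-.04,0,.04):
            q=np.array(p)+[dx,dy,w]; m=M[name]
            cst=0
            for c,i in ims.items():
                g=grads(i,.8); uv=proj(c,world(m,q)); cst-=map_coordinates(g,[uv[:,1],uv[:,0]],order=1).mean()
            if best is None or cst<best[0]: best=(cst,q)
    G={c:grads(i,.8) for c,i in ims.items()}
    def cost(q):
        r=0
        for c,g in G.items():
            uv=proj(c,world(M[name],q)); r-=map_coordinates(g,[uv[:,1],uv[:,0]],order=1).mean()
        return r
    p=best[1]; r=minimize(cost,p,method="Nelder-Mead",options=dict(initial_simplex=np.vstack([p,p+np.diag([.003,.003,.02])]))); return r.x
P={}
for n,p in (("case",[c0[0],c0[1],0]),("tray",[t0[0],t0[1],0])):
    P[n]=fit2(n,p,{"top":t}); print(n,P[n].round(4),fit2(n,p,{"side":s}).round(4))
L=[world(M[n],p) for n,p in P.items()]
c=np.array([(x,-.085,.165) for x in np.linspace(-.06,.06,9)]+[(x,.075,.092) for x in (-.075,.075)])
L.append(world(c,P["case"]))
a=overlay(t,"top",L,(150,165,295,225),5); b=overlay(s,"side",L,(140,138,285,236),4)
tcp=observe()["ee_pos"]; print(proj("side",tcp),proj("top",tcp))
b=cv2.resize(b,(725,490*725//580*0+int(b.shape[0]*725/b.shape[1]))) if 0 else b
u=((proj("side",tcp)-[140,138]+.5)*4-.5).astype(int); cv2.circle(b,tuple(u),3,(0,255,0),1)
w=max(a.shape[1],b.shape[1]); pad=lambda i:cv2.copyMakeBorder(i,0,0,0,w-i.shape[1],cv2.BORDER_CONSTANT)
o=np.vstack([pad(a),pad(b)]); print(o.shape); cv2.imwrite("pics/o3.png",o[:690]if 0 else cv2.resize(o,None,fx=.86,fy=.86))
```

```text
[ 0.56879108 -0.08489275  0.08      ] [ 0.55478289 -0.4312918   0.055     ]
case [ 0.5696 -0.0849  0.005 ] [ 0.5675 -0.0808 -0.0115]
tray [ 0.5563 -0.4307 -0.0297] [ 0.5552 -0.4431 -0.0452]
[142.25262234 190.33901126] [310.47206711 277.57531264]
(692, 725, 3)
```

View pics/o3.png

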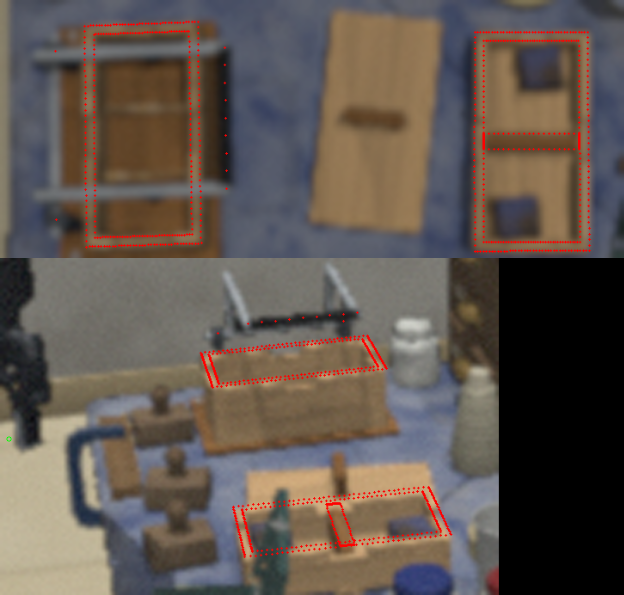

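```bash
cat > d.py <<'E'
import sys
from h import *
# usage d.py x y z yaw : shift in tool axes after turning about tool z first
x,y,z,yaw=map(float,sys.argv[1:5]); s=observe(); p=np.array(s["ee_pos"]); r=R.from_euler("xyz",s["eef_rot"])
g=R.from_euler("xyz",[np.pi,0,yaw]); rv=(r.inv()*g).as_rotvec(); d=g.inv().apply(np.array([x,y,z])-p)
print("turn",rv.round(4),"shift",d.round(4),"t",round(s["time"],2),"F",np.round(s["ft_force"],1),"w",round(s["width"],4),"q",np.round(s["joint_pos"],2))
E
python3 -m inch '[[[0,0,0],[0,0,0.109],0.085],[[0,0,0],[0,0,0.109],0.085],[[0,0,0],[0,0,0.109],0.085],[[0,0,0],[0,0,0.109],0.085],[[0.026,-0.031,-0.0025],[0,0,0],0.085],[[0.026,-0.031,-0.0025],[0,0,0],0.085],[[0.026,-0.031,-0.0025],[0,0,0],0.085],[[0.026,-0.031,-0.0025],[0,0,0],0.085]]' 40
python3 -m inch '[[[0.026,-0.031,-0.0025],[0,0,0],0.085],[[0.026,-0.031,-0.0025],[0,0,0],0.085],[[0.026,-0.031,-0.0025],[0,0,0],0.085],[[0.026,-0.031,-0.0025],[0,0,0],0.085],[[0.026,-0.031,-0.0025],[0,0,0],0.085],[[0.026,-0.031,-0.0025],[0,0,0],0.085],[[0.026,-0.031,-0.0025],[0,0,0],0.085],[[0.026,-0.031,-0.0025],[0,0,0],0.085]]'
python3 d.py 0.569 -0.17 0.26 0.005
```

```text
time: 1.87
ee_pos: [0.36, -0.4169, 0.2414]
eef_rot: [3.142, -0.0, 0.004]
ft_force: [1.9, -1.2, -0.3]
width: 0.085
grasp_force: 0.0
time: 2.53
ee_pos: [0.5673, -0.1673, 0.2617]
eef_rot: [3.141, -0.001, 0.005]
ft_force: [0.1, -1.0, 0.6]
width: 0.0854
grasp_force: 0.0
turn [ 0.0002 -0.0005 -0.0001] shift [0.0017 0.0027 0.0017] t 2.53 F [ 0.1 -1.   0.6] w 0.0854 q [-0.37  0.1   1.47 -0.    1.57  1.19]
```

Run:
```python
from fit import *
t=shot("top","t1.png"); s=shot("side","s1.png"); p=observe()["ee_pos"]
pts=np.array([p+[0,dy,.013] for dy in (-.0427,.0427)]+[p+[0,0,0]])
c=np.array([(x,-.085,.165) for x in np.linspace(-.06,.06,9)]+[(x,.075,.092) for x in (-.075,.075)])
cw=world(c,[.5696,-.0849,.005])
a=overlay(t,"top",[pts,cw],(160,150,240,220),4.5); b=overlay(s,"side",[pts,cw],(190,90,270,205),5.2)
h=max(a.shape[0],b.shape[0]); pad=lambda i:cv2.copyMakeBorder(i,0,h-i.shape[0],0,0,cv2.BORDER_CONSTANT)
o=np.hstack([pad(a),pad(b)]); print(o.shape); cv2.imwrite("pics/o4.png",o)
```

```text
(598, 776, 3)
```

View pics/o4.png

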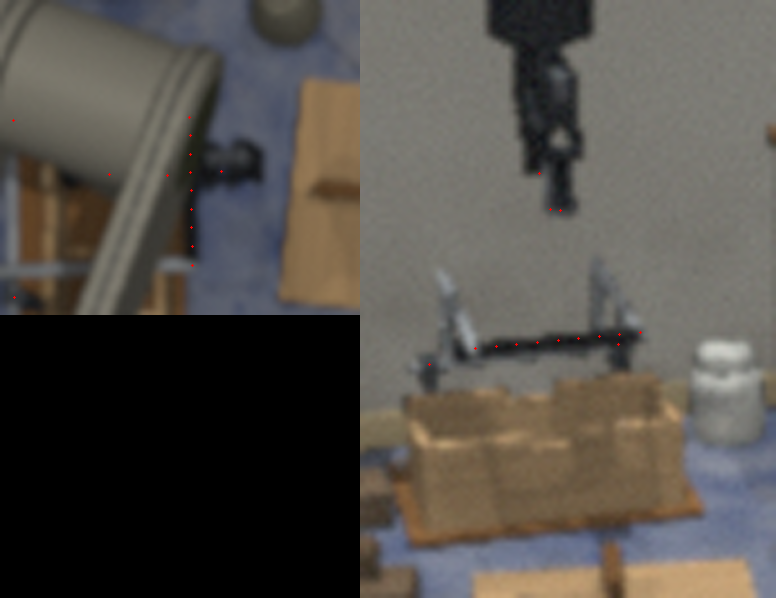

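The side view shows the near fingertip at crop (560,212) where predicted, and the bar lies on its predicted line in both views. So the calibration and the case pose are good. Now grasp the bar.

```bash
python3 -m inch '[[[0,0.003,0.029],[0,0,0],0.085],[[0,0,0.029],[0,0,0],0.085],[[0,0,0.029],[0,0,0],0.085],[[0,0,0.029],[0,0,0],0.085],[[0,0,0],[0,0,0],0.0],[[0,0,0],[0,0,0],0],[[0,0,0],[0,0,0],0],[[0,0,0],[0,0,0],0]]' 30
python3 -m inch '[[[0,0,0],[0,0,0],0],[[0,0,0],[0,0,0],0],[[0,0,0],[0,0,0],0],[[0,0,0],[0,0,0],0],[[0,0,0],[0,0,0],0],[[0,0,0],[0,0,0],0],[[0,0,0],[0,0,0],0],[[0,0,0],[0,0,0],0]]' 30
python3 - <<'E'
# arc steps for the clamp from 0 to 1.48 in 24 rows: (dy_world,dz_world) mm
import numpy as np
a=np.arctan2(73,-160)-np.linspace(0,1.46,25); p=176*np.c_[np.cos(a),np.sin(a)]; print(np.diff(p,axis=0).round(1).tolist()); print(p[-1]-p[0])
E
```

```text
time: 3.3
ee_pos: [0.5678, -0.173, 0.1483]
eef_rot: [3.14, -0.004, 0.005]
ft_force: [0.5, 0.8, 0.2]
width: 0.0387
grasp_force: 0.0
time: 3.97
ee_pos: [0.5678, -0.1666, 0.1485]
eef_rot: [-3.134, -0.003, 0.008]
ft_force: [-3.6, 26.1, 13.7]
width: 0.0126
grasp_force: 31.8
[[4.7, 9.6], [5.3, 9.3], [5.9, 9.0], [6.4, 8.6], [6.9, 8.2], [7.4, 7.7], [7.9, 7.3], [8.3, 6.8], [8.7, 6.3], [9.0, 5.7], [9.4, 5.2], [9.7, 4.6], [9.9, 4.0], [10.2, 3.4], [10.3, 2.8], [10.5, 2.1], [10.6, 1.5], [10.7, 0.8], [10.7, 0.2], [10.7, -0.5], [10.6, -1.1], [10.6, -1.8], [10.4, -2.4], [10.3, -3.0]]
[215.02441636  94.16199536]
```

```bash
python3 -m inch '[[[0,-0.004,0],[0,0,0],0],[[0,-0.004,0],[0,0,0],0],[[0,0,0],[0,0,0],0],[[0,0,0],[0,0,0],0],[[0,0,0],[0,0,0],0],[[0,0,0],[0,0,0],0],[[0,0,0],[0,0,0],0],[[0,0,0],[0,0,0],0]]' 30
```

```text
time: 4.63
ee_pos: [0.5678, -0.1663, 0.1487]
eef_rot: [3.138, -0.005, 0.004]
ft_force: [-2.2, -5.9, 5.4]
width: 0.0129
grasp_force: 31.0
```

```bash
python3 -m inch '[[[0,-0.0047,-0.0096],[0,0,0],0],[[0,-0.0053,-0.0093],[0,0,0],0],[[0,-0.0059,-0.009],[0,0,0],0],[[0,-0.0064,-0.0086],[0,0,0],0],[[0,-0.0069,-0.0082],[0,0,0],0],[[0,-0.0074,-0.0077],[0,0,0],0],[[0,-0.0079,-0.0073],[0,0,0],0],[[0,-0.0083,-0.0068],[0,0,0],0]]' 30
python3 -m inch '[[[0,-0.0087,-0.0063],[0,0,0],0],[[0,-0.009,-0.0057],[0,0,0],0],[[0,-0.0094,-0.0052],[0,0,0],0],[[0,-0.0097,-0.0046],[0,0,0],0],[[0,-0.0099,-0.004],[0,0,0],0],[[0,-0.0102,-0.0034],[0,0,0],0],[[0,-0.0103,-0.0028],[0,0,0],0],[[0,-0.0105,-0.0021],[0,0,0],0]]' 30
python3 -m inch '[[[0,-0.0106,-0.0015],[0,0,0],0],[[0,-0.0107,-0.0008],[0,0,0],0],[[0,-0.0107,-0.0002],[0,0,0],0],[[0,-0.0107,0.0005],[0,0,0],0],[[0,-0.0106,0.0011],[0,0,0],0],[[0,-0.0106,0.0018],[0,0,0],0],[[0,-0.0104,0.0024],[0,0,0],0],[[0,0,0],[0,0,0],0]]' 30
python3 d.py 0.5678 -0.1663 0.1487 0.005
```

```text
time: 5.3
ee_pos: [0.5675, -0.1148, 0.2168]
eef_rot: [3.135, -0.006, 0.003]
ft_force: [-3.7, -13.1, 10.3]
width: 0.0129
grasp_force: 29.7
time: 5.97
ee_pos: [0.5667, -0.034, 0.2491]
eef_rot: [3.14, -0.005, 0.004]
ft_force: [-1.5, -2.7, 6.1]
width: 0.0127
grasp_force: 31.5
time: 6.63
ee_pos: [0.5657, 0.0434, 0.2424]
eef_rot: [-3.14, -0.001, 0.007]
ft_force: [5.9, 0.8, 5.6]
width: 0.013
grasp_force: 32.8
turn [-0.0015 -0.0013  0.0016] shift [0.0011 0.2097 0.0937] t 6.63 F [5.9 0.8 5.6] w 0.013 q [-0.01  0.04  1.57  0.    1.54  1.55]
```

```bash
python3 -m inch '[[[0,0,0],[0,0,0],0.045],[[0,0,0],[0,0,0],0.045],[[0,0,0],[0,0,0],0.045],[[0,0,0],[0,0,0],0.045],[[0,0,-0.02],[0,0,0],0.045],[[0,0,-0.02],[0,0,0],0.045],[[0,0.03,-0.02],[0,0,0],0.045],[[-0.02,0.03,0],[0,0,-0.12],0.045]]' 30
python3 -m inch '[[[0,0,0],[0,0,-0.12],0.045],[[0,0,0],[0,0,-0.12],0.045],[[0,0,0],[0,0,-0.12],0.045],[[0,0,0],[0,0,-0.12],0.045],[[0,0,0],[0,0,-0.12],0.045],[[0,0,0],[0,0,-0.12],0.045],[[0,0,0],[0,0,-0.12],0.045],[[0,0,0],[0,0,-0.12],0.045]]' 30
python3 -m inch '[[[0,0,0],[0,0,-0.12],0.045],[[0,0,0],[0,0,-0.12],0.045],[[0,0,0],[0,0,-0.12],0.045],[[0,0,0],[0,0,-0.12],0.045],[[0,0,0],[0,0,-0.065],0.045],[[0,0,0],[0,0,0],0.045],[[0,0,0],[0,0,0],0.045],[[0,0,0],[0,0,0],0.045]]' 30
python3 d.py 0.4195 -0.083 0.12 1.63
```

```text
time: 7.3
ee_pos: [0.5481, -0.0195, 0.3066]
eef_rot: [3.14, -0.006, 0.125]
ft_force: [2.4, -0.8, 1.3]
width: 0.045
grasp_force: 0.0
time: 7.97
ee_pos: [0.5452, -0.0197, 0.3022]
eef_rot: [-3.141, 0.0, 1.09]
ft_force: [0.1, -0.6, 0.1]
width: 0.0449
grasp_force: 0.0
time: 8.63
ee_pos: [0.5454, -0.0196, 0.3024]
eef_rot: [-3.141, -0.0, 1.627]
ft_force: [-0.4, -0.9, -0.4]
width: 0.0447
grasp_force: 0.0
turn [-0.0005 -0.0001 -0.0031] shift [-0.0559 -0.1294  0.1824] t 8.63 F [-0.4 -0.9 -0.4] w 0.0447 q [-0.13 -0.04  1.53  0.    1.65 -0.19]
```

```bash
python3 -m inch '[[[-0.014,-0.0324,0.01],[0,0,0],0.045],[[-0.014,-0.0324,0.01],[0,0,0],0.045],[[-0.014,-0.0324,0.01],[0,0,0],0.045],[[-0.014,-0.0324,0.01],[0,0,0],0.045],[[0,0,0.04],[0,0,0],0.045],[[0,0,0.04],[0,0,0],0.045],[[0,0,0.04],[0,0,0],0.045],[[0,0,0.025],[0,0,0],0.045]]' 30
python3 - <<'E'
from fit import *
s=shot("side","s2.png"); p=observe()["ee_pos"]; print(p)
c,w=np.cos(.06),np.sin(.06)
pts=np.array([p+[dx*c,dx*w,.009] for dx in (-.0225,.0225)]+[p])
L=[pts]+[world(M["block"],q) for q in [(.4195,-.083,.06),(.419,-.2434,-.277),(.407,-.363,.047)]]
a=overlay(s,"side",L,(160,120,240,240),5)
t=shot("top","t2.png"); b=overlay(t,"top",[pts],(150,150,230,250),4)
h=600; pad=lambda i:cv2.copyMakeBorder(i,0,h-i.shape[0],0,0,cv2.BORDER_CONSTANT)
cv2.imwrite("pics/o5.png",np.hstack([pad(a),pad(b)]))
E
```

```text
time: 9.3
ee_pos: [0.4173, -0.0826, 0.1138]
eef_rot: [-3.139, -0.001, 1.627]
ft_force: [-1.0, 0.3, -0.8]
width: 0.0449
grasp_force: 0.0
[ 0.4147597  -0.0816926   0.10962042]
```

View pics/o5.png

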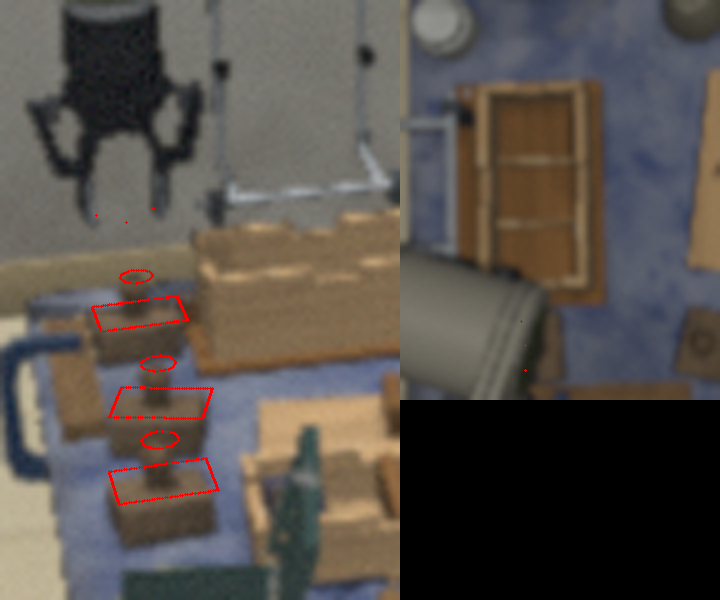

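```bash
python3 d.py 0.4195 -0.081 0.037 1.63
```

```text
turn [-0.0086 -0.0034 -0.0022] shift [0.0006 0.004  0.0757] t 9.4 F [-0.  -0.5  0.6] w 0.0452 q [-0.32 -0.27  2.09  0.    1.33 -0.37]
```

```bash
python3 -m inch '[[[0,0.004,0.02],[0,0,0],0.045],[[0,0,0.02],[0,0,0],0.045],[[0,0,0.02],[0,0,0],0.045],[[0,0,0.013],[0,0,0],0.045],[[0,0,0],[0,0,0],0.045],[[0,0,0],[0,0,0],0.0],[[0,0,0],[0,0,0],0],[[0,0,0],[0,0,0],0]]' 40
python3 -m inch '[[[0,0,0],[0,0,0],0],[[0,0,0],[0,0,0],0],[[0,0,0],[0,0,0],0],[[0,0,0],[0,0,0],0],[[0,0,0],[0,0,0],0],[[0,0,0],[0,0,0],0],[[0,0,0],[0,0,0],0],[[0,0,0],[0,0,0],0]]'
python3 d.py 0.4195 -0.081 0.037 1.63
```

```text
time: 10.07
ee_pos: [0.4248, -0.0831, 0.0468]
eef_rot: [3.139, 0.001, 1.63]
ft_force: [-4.5, 0.2, 7.2]
width: 0.0233
grasp_force: 39.4
time: 10.73
ee_pos: [0.4247, -0.0832, 0.0467]
eef_rot: [3.139, 0.001, 1.63]
ft_force: [-4.4, 0.6, 7.1]
width: 0.0233
grasp_force: 39.4
turn [ 0.0024  0.0009 -0.0004] shift [ 0.0025 -0.005   0.0097] t 10.73 F [-4.4  0.6  7.1] w 0.0233 q [-0.31 -0.16  2.13 -0.    1.17 -0.37]
```

```bash
python3 -m inch '[[[0,0,0],[0,0,0],0.045],[[0,0,0],[0,0,0],0.045],[[0,0.004,0.009],[0,0,0],0.045],[[0,0,0],[0,0,0],0.045],[[0,0,0],[0,0,0],0],[[0,0,0],[0,0,0],0],[[0,0,0],[0,0,0],0],[[0,0,0],[0,0,0],0]]' 40
python3 d.py 0.4195 -0.081 0.037 1.63
```

```text
time: 11.4
ee_pos: [0.4268, -0.0824, 0.0356]
eef_rot: [-3.14, -0.0, 1.63]
ft_force: [-4.6, 0.7, 2.6]
width: 0.024
grasp_force: 39.3
turn [-0.0012 -0.0003 -0.0002] shift [ 0.0018 -0.0072 -0.0014] t 11.4 F [-4.6  0.7  2.6] w 0.024 q [-0.31 -0.13  2.12 -0.    1.15 -0.37]
```

```bash
python3 -m inch '[[[0,-0.004,0],[0,0,0],0],[[0,0,-0.032],[0,0,0],0],[[0,0,-0.032],[0,0,0],0],[[0,0,-0.032],[0,0,0],0],[[0,0,-0.032],[0,0,0],0],[[0,0,0],[0,0,0.125],0],[[0,0,0],[0,0,0.125],0],[[0,0,0],[0,0,0.125],0]]' 40
python3 -m inch '[[[0,0,0],[0,0,0.125],0],[[0,0,0],[0,0,0.125],0],[[0,0,0],[0,0,0.125],0],[[0,0,0],[0,0,0.125],0],[[0,0,0],[0,0,0.125],0],[[0,0,0],[0,0,0.125],0],[[0,0,0],[0,0,0.125],0],[[0,0,0],[0,0,0.125],0]]' 40
python3 -m inch '[[[0,0,0],[0,0,0.125],0],[[0,0,0],[0,0,0.125],0],[[0.02,0,0],[0,0,0],0],[[0.02,0,0],[0,0,0],0],[[0.02,0,0],[0,0,0],0],[[0.02,0,0],[0,0,0],0],[[0,0,0],[0,0,0],0],[[0,0,0],[0,0,0],0]]' 40
python3 d.py 0.5065 -0.0815 0.16 0.005
python3 - <<'E'
from h import *
t=shot("top","t3.png"); s=shot("side","s3.png")
o=cv2.cvtColor(s,4)[100:220,150:290]; cv2.imwrite("pics/o6.png",cv2.resize(o,None,fx=5,fy=5,interpolation=2))
E
```

```text
time: 12.07
ee_pos: [0.4242, -0.0831, 0.1648]
eef_rot: [3.138, -0.0, 1.249]
ft_force: [0.3, -0.8, -1.2]
width: 0.0237
grasp_force: 39.7
time: 12.73
ee_pos: [0.4235, -0.0829, 0.1637]
eef_rot: [3.141, -0.001, 0.249]
ft_force: [0.5, 0.4, -1.1]
width: 0.0241
grasp_force: 39.7
time: 13.4
ee_pos: [0.5037, -0.0824, 0.1634]
eef_rot: [-3.141, 0.0, 0.005]
ft_force: [-0.7, 0.5, -0.8]
width: 0.0237
grasp_force: 39.7
turn [-0.0001  0.0003  0.0002] shift [ 0.0029 -0.0008  0.0034] t 13.4 F [-0.7  0.5 -0.8] w 0.0237 q [-0.26 -0.07  1.82  0.    1.39  1.3 ]
```

View pics/o6.png

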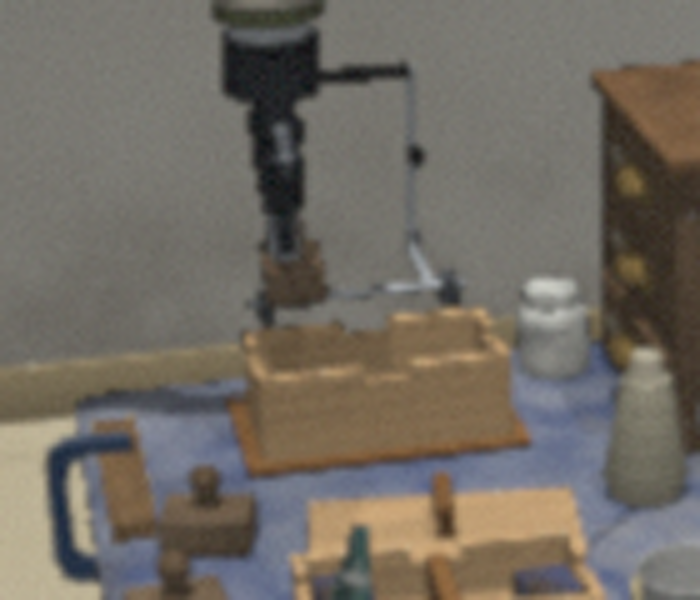

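```bash
python3 -m inch '[[[0.003,-0.001,0.02],[0,0,0],0],[[0,0,0.02],[0,0,0],0],[[0,0,0.02],[0,0,0],0],[[0,0,0.02],[0,0,0],0],[[0,0,0.018],[0,0,0],0],[[0,0,0.015],[0,0,0],0],[[0,0,0],[0,0,0],0],[[0,0,0],[0,0,0],0]]' 40
python3 d.py 0.5065 -0.0815 0.0465 0.005
```

```text
time: 14.17
ee_pos: [0.5051, -0.0812, 0.0502]
eef_rot: [-3.141, 0.002, 0.005]
ft_force: [-0.1, 0.2, -0.7]
width: 0.0237
grasp_force: 39.7
turn [-0.0005  0.0018 -0.0004] shift [0.0014 0.0003 0.0037] t 14.17 F [-0.1  0.2 -0.7] w 0.0237 q [-0.26  0.06  1.91 -0.    1.17  1.31]
```

```bash
python3 -m inch '[[[0,0,0.004],[0,0,0],0],[[0,0,0],[0,0,0],0],[[0,0,0],[0,0,0],0.04],[[0,0,0],[0,0,0],0.04],[[0,0,0],[0,0,0],0.04],[[0,0,-0.02],[0,0,0],0.04],[[0,0,-0.03],[0,0,0],0.04],[[0,0,-0.03],[0,0,0],0.045]]' 40
python3 -m inch '[[[0,0,-0.03],[0,0,0],0.055],[[0,0,-0.03],[0,0,0],0.055],[[-0.022,0.033,0],[0,0,0],0.055],[[-0.022,0.033,0],[0,0,0],0.055],[[-0.022,0.033,0],[0,0,0],0.055],[[-0.022,0.033,0],[0,0,0],0.055],[[0,0.028,0],[0,0,-0.117],0.055],[[0,0,0],[0,0,-0.117],0.055]]' 40
python3 -m inch '[[[0,0,0],[0,0,-0.117],0.055],[[0,0,0],[0,0,-0.117],0.055],[[0,0,0],[0,0,-0.117],0.055],[[0,0,0],[0,0,-0.117],0.055],[[0,0,0],[0,0,-0.117],0.055],[[0,0,0],[0,0,-0.117],0.055],[[0,0,0],[0,0,-0.117],0.055],[[0,0,0],[0,0,-0.117],0.055]]' 40
python3 -m inch '[[[0,0,0],[0,0,-0.117],0.055],[[0,0,0],[0,0,0],0.055],[[0,0,0],[0,0,0],0.055],[[0,0,0],[0,0,0],0.055],[[0,0,0],[0,0,0],0.055],[[0,0,0],[0,0,0],0.055],[[0,0,0],[0,0,0],0.055],[[0,0,0],[0,0,0],0.055]]' 40
python3 d.py 0.419 -0.241 0.037 1.294
python3 - <<'E'
from h import *
for c in ("top","side"):
    im=shot(c,c+"4.png"); print(c,[(np.round(x["uv"],1).tolist(),round(x["conf"],2)) for x in vision.spot_in("block1",c)])
from fit import *
t=cv2.cvtColor(cv2.imread("pics/top4.png"),4); s=cv2.cvtColor(cv2.imread("pics/side4.png"),4)
p=observe()["ee_pos"]
a=overlay(s,"side",[[p]]+[world(M["block"],q) for q in [(.419,-.241,-.277),(.407,-.36,.047)]],(150,120,250,240),4.5)
b=overlay(t,"top",[[p]],(150,160,230,250),4)
pad=lambda i:cv2.copyMakeBorder(i,0,a.shape[0]-i.shape[0],0,0,cv2.BORDER_CONSTANT)
cv2.imwrite("pics/o7.png",np.hstack([a,pad(b)]))
E
```

```text
time: 14.83
ee_pos: [0.5057, -0.0811, 0.1269]
eef_rot: [-3.141, 0.002, 0.005]
ft_force: [0.3, 0.1, 0.3]
width: 0.045
grasp_force: 0.0
time: 15.5
ee_pos: [0.4183, -0.2464, 0.1876]
eef_rot: [3.138, -0.001, 0.24]
ft_force: [0.9, 0.5, 0.4]
width: 0.055
grasp_force: 0.0
time: 16.17
ee_pos: [0.4196, -0.242, 0.1872]
eef_rot: [3.14, 0.0, 1.181]
ft_force: [-1.7, 0.7, -0.2]
width: 0.0549
grasp_force: 0.0
time: 16.83
ee_pos: [0.4192, -0.2418, 0.1866]
eef_rot: [-3.142, -0.0, 1.291]
ft_force: [0.1, -0.4, 0.4]
width: 0.0551
grasp_force: 0.0
turn [-0.     -0.     -0.0029] shift [ 0.0007 -0.0004  0.1496] t 16.83 F [ 0.1 -0.4  0.4] w 0.0551 q [-0.63 -0.16  1.86  0.    1.44 -0.35]
top [([259.4, 245.4], 0.78), ([237.5, 194.4], 0.69), ([351.7, 234.3], 0.68), ([183.6, 211.0], 0.47)]
side [([204.7, 287.7], 0.77), ([189.0, 204.1], 0.76), ([185.4, 221.2], 0.59)]
```

View pics/o7.png

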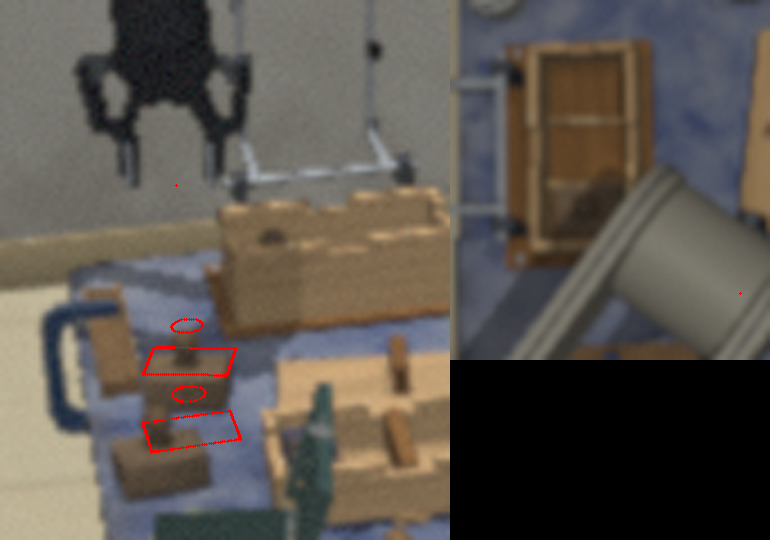

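```bash
python3 -m inch '[[[0,0.002,0.03],[0,0,0],0.055],[[0,0,0.03],[0,0,0],0.055],[[0,0,0.03],[0,0,0],0.055],[[0,0,0.03],[0,0,0],0.055],[[0,0,0.02],[0,0,0],0.055],[[0,0,0.01],[0,0,0],0.055],[[0,0,0],[0,0,0],0],[[0,0,0],[0,0,0],0]]' 40
python3 -m inch '[[[0,0,0],[0,0,0],0],[[0,0,0],[0,0,0],0],[[0,0,0],[0,0,0],0],[[0,0,0],[0,0,0],0],[[0,0,0],[0,0,0],0],[[0,0,-0.02],[0,0,0],0],[[0,0,-0.03],[0,0,0],0],[[0,0,-0.03],[0,0,0],0]]'
python3 - <<'E'
from h import *
t=shot("top","t5.png"); s=shot("side","s5.png"); print(observe()["ee_pos"])
a=cv2.resize(cv2.cvtColor(s,4)[150:240,160:240],None,fx=5,fy=5,interpolation=2)
b=cv2.resize(cv2.cvtColor(t,4)[190:260,200:285],None,fx=4.6,fy=4.6,interpolation=2)
h=max(a.shape[0],b.shape[0])
pad=lambda i:cv2.copyMakeBorder(i,0,h-i.shape[0],0,0,cv2.BORDER_CONSTANT)
cv2.imwrite("pics/o8.png",np.hstack([pad(a),pad(b)]))
E
```

```text
time: 17.7
ee_pos: [0.4212, -0.2424, 0.037]
eef_rot: [-3.141, -0.0, 1.292]
ft_force: [-0.2, -0.6, 0.1]
width: 0.0318
grasp_force: 0.0
time: 18.37
ee_pos: [0.4201, -0.2415, 0.1166]
eef_rot: [-3.139, -0.001, 1.292]
ft_force: [0.9, -1.6, -0.6]
width: 0.0241
grasp_force: 39.5
[ 0.42421178 -0.24451359  0.12245356]
```

View pics/o8.png

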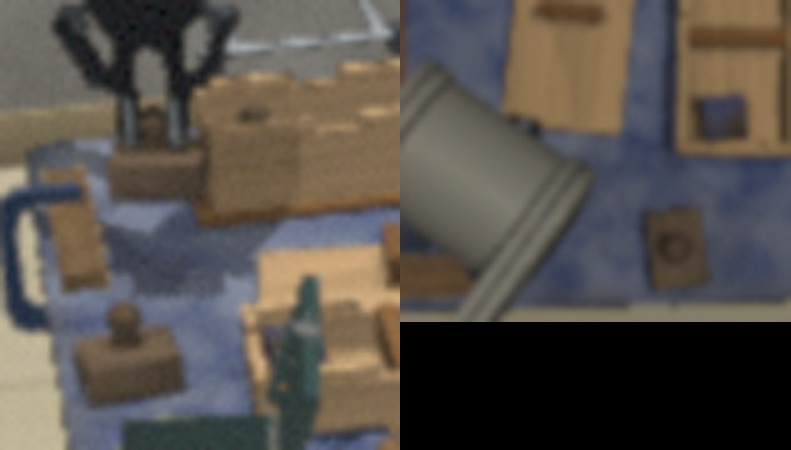

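```bash
python3 -m inch '[[[0,0,-0.025],[0,0,0],0],[[0,0,-0.025],[0,0,0],0],[[0,0,0],[0,0,0.117],0],[[0,0,0],[0,0,0.117],0],[[0,0,0],[0,0,0.117],0],[[0,0,0],[0,0,0.117],0],[[0,0,0],[0,0,0.117],0],[[0,0,0],[0,0,0.117],0]]'
python3 -m inch '[[[0,0,0],[0,0,0.117],0],[[0,0,0],[0,0,0.117],0],[[0,0,0],[0,0,0.117],0],[[0,0,0],[0,0,0.117],0],[[0,0,0],[0,0,0.117],0],[[0.025,-0.027,0],[0,0,0],0],[[0.025,-0.027,0],[0,0,0],0],[[0.025,-0.027,0],[0,0,0],0]]'
python3 -m inch '[[[0.025,-0.027,0],[0,0,0],0],[[0.025,-0.027,0],[0,0,0],0],[[0.024,-0.026,0],[0,0,0],0],[[0,0,0],[0,0,0],0],[[0,0,0],[0,0,0],0],[[0,0,0],[0,0,0],0],[[0,0,0],[0,0,0],0],[[0,0,0],[0,0,0],0]]'
python3 d.py 0.5685 -0.0815 0.0465 0.005
python3 - <<'E'
from fit import *
t=cv2.cvtColor(cv2.imread("pics/t5.png"),4); p=atz("top",(259.9,243.8),.064); print(p)
for y in (0,.1): print(fit("block",(p[0],p[1],y),{"top":t}))
t=cv2.cvtColor(cv2.imread("pics/t2.png"),4)   # clamp back: case unobstructed except a corner
G=grads(t,.8)
def c(q):
    uv=proj("top",world(M["case"],q)); return -map_coordinates(G,[uv[:,1],uv[:,0]],order=1).mean()
p=np.array([.5696,-.0849,.005]); r=minimize(c,p,method="Nelder-Mead",options=dict(initial_simplex=np.vstack([p,p+np.diag([.003,.003,.02])]))); print("case",r.x)
E
```

```text
time: 19.13
ee_pos: [0.4208, -0.2421, 0.1659]
eef_rot: [-3.141, 0.0, 0.584]
ft_force: [0.3, 0.6, -1.1]
width: 0.0238
grasp_force: 39.5
time: 19.8
ee_pos: [0.4961, -0.1603, 0.1661]
eef_rot: [-3.141, 0.0, 0.003]
ft_force: [-0.1, -0.0, 0.2]
width: 0.0235
grasp_force: 39.5
time: 20.47
ee_pos: [0.5686, -0.0816, 0.1664]
eef_rot: [3.141, 0.0, 0.003]
ft_force: [-0.1, -0.6, -0.9]
width: 0.0236
grasp_force: 39.6
turn [ 0.0001  0.0004 -0.0017] shift [-1.000e-04 -1.000e-04  1.199e-01] t 20.47 F [-0.1 -0.6 -0.9] w 0.0236 q [-0.23  0.1   1.64 -0.    1.4   1.34]
[ 0.37947871 -0.37402578  0.064     ]
[ 0.36732939 -0.37092157 -0.02041776]
[ 0.36733158 -0.37092139 -0.0204662 ]
case [ 0.56949141 -0.08402026  0.01155675]
```

```bash
python3 -m inch '[[[0,0,0.02],[0,0,0],0],[[0,0,0.02],[0,0,0],0],[[0,0,0.02],[0,0,0],0],[[0,0,0.02],[0,0,0],0],[[0,0,0.018],[0,0,0],0],[[0,0,0.015],[0,0,0],0],[[0,0,0.005],[0,0,0],0],[[0,0,0],[0,0,0],0]]'
python3 -m inch '[[[0,0,0.002],[0,0,0],0],[[0,0,0],[0,0,0],0],[[0,0,0],[0,0,0],0.04],[[0,0,0],[0,0,0],0.04],[[0,0,0],[0,0,0],0.04],[[0,0,-0.03],[0,0,0],0.04],[[0,0,-0.04],[0,0,0],0.04],[[0,0,-0.04],[0,0,0],0.045]]'
python3 d.py 0.3795 -0.371 0.037 1.64
```

```text
time: 21.13
ee_pos: [0.5686, -0.0814, 0.0484]
eef_rot: [-3.141, 0.001, 0.003]
ft_force: [0.5, 0.9, 0.2]
width: 0.0237
grasp_force: 40.2
time: 21.8
ee_pos: [0.5678, -0.0803, 0.1562]
eef_rot: [-3.141, 0.004, 0.005]
ft_force: [0.8, -1.0, 2.2]
width: 0.0454
grasp_force: 0.0
turn [-0.0037  0.0022 -1.6353] shift [-0.277  -0.2079  0.1192] t 21.8 F [ 0.8 -1.   2.2] w 0.0454 q [-0.23  0.11  1.65 -0.    1.39  1.34]
```

```bash
python3 -m inch '[[[0,0,-0.02],[0,0,0],0.055],[[-0.021,0.0323,0],[0,0,0],0.055],[[-0.021,0.0323,0],[0,0,0],0.055],[[-0.021,0.0323,0],[0,0,0],0.055],[[-0.021,0.0323,0],[0,0,0],0.055],[[-0.021,0.0323,0],[0,0,0],0.055],[[-0.021,0.0323,0],[0,0,0],0.055],[[-0.021,0.0323,0],[0,0,0],0.055]]'
python3 -m inch '[[[-0.021,0.0323,0],[0,0,0],0.055],[[-0.02,0.0323,0],[0,0,0],0.055],[[0,0,0],[0,0,-0.117],0.055],[[0,0,0],[0,0,-0.117],0.055],[[0,0,0],[0,0,-0.117],0.055],[[0,0,0],[0,0,-0.117],0.055],[[0,0,0],[0,0,-0.117],0.055],[[0,0,0],[0,0,-0.117],0.055]]'
python3 -m inch '[[[0,0,0],[0,0,-0.117],0.055],[[0,0,0],[0,0,-0.117],0.055],[[0,0,0],[0,0,-0.117],0.055],[[0,0,0],[0,0,-0.117],0.055],[[0,0,0],[0,0,-0.117],0.055],[[0,0,0],[0,0,-0.117],0.055],[[0,0,0],[0,0,-0.117],0.055],[[0,0,0],[0,0,-0.117],0.055]]'
python3 d.py 0.3795 -0.371 0.037 1.64
python3 - <<'E'
from h import *
s=shot("side","s6.png"); print([(np.round(x["uv"],1).tolist(),round(x["conf"],2)) for x in vision.spot_in("block1","side")], proj("side",[.3795,-.371,.03]))
E
```

```text
time: 22.47
ee_pos: [0.4221, -0.3087, 0.1767]
eef_rot: [3.141, -0.0, 0.005]
ft_force: [0.2, -1.2, 0.3]
width: 0.0552
grasp_force: 0.0
time: 23.13
ee_pos: [0.3826, -0.3722, 0.1765]
eef_rot: [-3.141, -0.0, 0.712]
ft_force: [0.4, 0.2, 0.2]
width: 0.0551
grasp_force: 0.0
time: 23.8
ee_pos: [0.3827, -0.3722, 0.1765]
eef_rot: [-3.142, -0.0, 1.649]
ft_force: [-0.2, 0.5, 0.3]
width: 0.0551
grasp_force: 0.0
turn [-0.     -0.      0.0085] shift [ 0.0014 -0.0031  0.1395] t 23.8 F [-0.2  0.5  0.3] w 0.0551 q [-0.87 -0.02  1.74 -0.    1.42 -0.95]
[([206.2, 284.3], 0.58), ([185.8, 222.9], 0.56)] [184.52900988 218.36296222]
```

```bash
python3 -c "
from h import *
print(proj('side',[.407,-.362,.03]),'vs 194,220', proj('side',[.419,-.242,.03]),'vs 190,205', atz('side',(185.8,222.9-2),.03),atz('top',(259.9,243.8),.064))"
python3 -m inch '[[[0,0,0.03],[0,0,0],0.055],[[0,0,0.03],[0,0,0],0.055],[[0,0,0.03],[0,0,0],0.055],[[0,0,0],[0,0,0],0.055],[[0,0,0],[0,0,0],0.055],[[0,0,0],[0,0,0],0.055],[[0,0,0],[0,0,0],0.055],[[0,0,0],[0,0,0],0.055]]'
```

```text
[192.26658418 216.18128564] vs 194,220 [191.89486689 200.49019925] vs 190,205 [ 0.38196527 -0.38985761  0.03      ] [ 0.37947871 -0.37402578  0.064     ]
time: 24.57
ee_pos: [0.3839, -0.3736, 0.0891]
eef_rot: [3.139, 0.003, 1.642]
ft_force: [-0.3, 0.7, -0.3]
width: 0.055
grasp_force: 0.0
```

```bash
python3 -m inch '[[[0,-0.001,0.025],[0,0,0],0.055],[[0,0,0.015],[0,0,0],0.055],[[0,0,0.01],[0,0,0],0.055],[[0,0,0],[0,0,0],0.0],[[0,0,0],[0,0,0],0],[[0,0,0],[0,0,0],0],[[0,0,0],[0,0,0],0],[[0,0,0],[0,0,0],0]]'
python3 -m inch '[[[0,0,0],[0,0,0],0],[[0,0,-0.03],[0,0,0],0],[[0,0,-0.04],[0,0,0],0],[[0,0,-0.03],[0,0,0],0],[[0,0,-0.03],[0,0,0],0],[[0,0,0],[0,0,0],0],[[0,0,0],[0,0,0],0],[[0,0,0],[0,0,0],0]]'
python3 - <<'E'
from h import *
s=shot("side","s7.png"); print([(np.round(x["uv"],1).tolist(),round(x["conf"],2)) for x in vision.spot_in("block1","side")], proj("side",[.383,-.372,.16]))
E
```

```text
time: 25.23
ee_pos: [0.3824, -0.3731, 0.0379]
eef_rot: [3.14, 0.002, 1.643]
ft_force: [-0.7, -0.1, 2.3]
width: 0.0238
grasp_force: 39.4
time: 25.9
ee_pos: [0.3815, -0.3721, 0.1661]
eef_rot: [-3.141, -0.0, 1.643]
ft_force: [-0.9, 0.6, -0.7]
width: 0.0239
grasp_force: 39.6
[([181.4, 187.5], 0.67), ([206.7, 286.3], 0.58)] [182.62655007 183.86211893]
```

```bash
python3 -m inch '[[[0,0,0],[0,0,0.117],0],[[0,0,0],[0,0,0.117],0],[[0,0,0],[0,0,0.117],0],[[0,0,0],[0,0,0.117],0],[[0,0,0],[0,0,0.117],0],[[0,0,0],[0,0,0.117],0],[[0,0,0],[0,0,0.117],0],[[0,0,0],[0,0,0.117],0]]'
python3 -m inch '[[[0,0,0],[0,0,0.117],0],[[0,0,0],[0,0,0.117],0],[[0,0,0],[0,0,0.117],0],[[0,0,0],[0,0,0.117],0],[[0,0,0],[0,0,0.117],0],[[0,0,0],[0,0,0.117],0],[[0.0249,-0.0291,0],[0,0,0],0],[[0.0249,-0.0291,0],[0,0,0],0]]'
python3 -m inch '[[[0.0249,-0.0291,0],[0,0,0],0],[[0.0249,-0.0291,0],[0,0,0],0],[[0.0249,-0.0291,0],[0,0,0],0],[[0.0249,-0.0291,0],[0,0,0],0],[[0.0249,-0.0291,0],[0,0,0],0],[[0.0249,-0.0291,0],[0,0,0],0],[[0.0249,-0.0291,0],[0,0,0],0],[[0.0249,-0.0291,0],[0,0,0],0]]'
python3 -m inch '[[[0,0,0],[0,0,0],0],[[0,0,0],[0,0,0],0],[[0,0,0],[0,0,0],0],[[0,0,0],[0,0,0],0],[[0,0,0],[0,0,0],0],[[0,0,0],[0,0,0],0],[[0,0,0],[0,0,0],0],[[0,0,0],[0,0,0],0]]'
python3 d.py 0.6305 -0.081 0.048 0.005
```

```text
time: 26.67
ee_pos: [0.381, -0.3714, 0.1645]
eef_rot: [-3.138, -0.0, 0.701]
ft_force: [-0.7, 0.9, 0.4]
width: 0.0237
grasp_force: 39.6
time: 27.33
ee_pos: [0.43, -0.3138, 0.1646]
eef_rot: [-3.14, 0.002, -0.0]
ft_force: [1.2, 0.1, -0.2]
width: 0.0239
grasp_force: 39.6
time: 28.0
ee_pos: [0.6292, -0.0781, 0.1643]
eef_rot: [-3.141, 0.003, 0.005]
ft_force: [0.1, -0.6, -0.6]
width: 0.0235
grasp_force: 39.6
time: 28.67
ee_pos: [0.6292, -0.0807, 0.1668]
eef_rot: [3.142, -0.0, 0.004]
ft_force: [0.4, 0.2, 0.1]
width: 0.024
grasp_force: 39.7
turn [ 0.0001 -0.0004 -0.0012] shift [0.0013 0.0003 0.1188] t 28.67 F [0.4 0.2 0.1] w 0.024 q [-0.21  0.26  1.46 -0.    1.42  1.36]
```

Lower, release and rise, then turn for the tray and swing out so that both cameras see the case.

```bash
python3 -m inch '[[[0.001,0,0.02],[0,0,0],0],[[0,0,0.02],[0,0,0],0],[[0,0,0.02],[0,0,0],0],[[0,0,0.02],[0,0,0],0],[[0,0,0.018],[0,0,0],0],[[0,0,0.015],[0,0,0],0],[[0,0,0.005],[0,0,0],0],[[0,0,0],[0,0,0],0]]'
python3 -m inch '[[[0,0,0.002],[0,0,0],0],[[0,0,0],[0,0,0],0],[[0,0,0],[0,0,0],0.04],[[0,0,0],[0,0,0],0.04],[[0,0,0],[0,0,0],0.04],[[0,0,-0.03],[0,0,0],0.04],[[0,0,-0.04],[0,0,0],0.04],[[0,0,-0.04],[0,0,0],0.045]]'
python3 -m inch '[[[-0.01,0.035,-0.01],[0,0,0],0.05],[[-0.01,0.04,-0.01],[0,0,0],0.05],[[-0.01,0.04,0],[0,0,0],0.05],[[-0.01,0.04,0],[0,0,0],0.05],[[-0.01,0.04,0],[0,0,0],0.05],[[-0.01,0.04,0],[0,0,0],0.05],[[-0.01,0.04,0],[0,0,0],0.05],[[0,0.04,0],[0,0,0],0.05]]'
python3 d.py 0.556 -0.43 0.2 1.55
python3 - <<'E'
from h import *
t=shot("top","t8.png"); s=shot("side","s8.png")
print([(np.round(x["uv"],1).tolist(),round(x["conf"],2)) for x in vision.spot_in("block1","top")])
b=cv2.resize(cv2.cvtColor(t,4)[160:230,150:300],None,fx=5,fy=5,interpolation=2)
a=cv2.resize(cv2.cvtColor(s,4)[150:245,190:300],None,fx=5,fy=5,interpolation=2)[:, :]
a=cv2.resize(cv2.cvtColor(s,4)[190:245,150:300],None,fx=5,fy=5,interpolation=2)[:245]
cv2.imwrite("pics/o9.png",np.vstack([b[:350],a])); print(np.vstack([b[:350],a]).shape)
E
```

```text
time: 29.33
ee_pos: [0.6298, -0.0802, 0.0483]
eef_rot: [-3.141, 0.001, 0.005]
ft_force: [0.1, -0.6, 0.0]
width: 0.0234
grasp_force: 40.6
time: 30.0
ee_pos: [0.6288, -0.0797, 0.1561]
eef_rot: [-3.141, 0.004, 0.005]
ft_force: [0.6, -1.1, 1.0]
width: 0.0448
grasp_force: 0.0
time: 30.67
ee_pos: [0.5603, -0.3968, 0.1767]
eef_rot: [3.142, 0.0, 0.004]
ft_force: [0.3, 0.2, -0.4]
width: 0.0501
grasp_force: 0.0
turn [-3.0000e-04  4.0000e-04 -1.5458e+00] shift [-0.0333 -0.0036 -0.0233] t 30.67 F [ 0.3  0.2 -0.4] w 0.0501 q [-0.69  0.39  1.28 -0.    1.47  0.88]
[([180.9, 184.9], 0.79), ([183.9, 197.0], 0.67), ([351.2, 233.4], 0.53)]
(595, 750, 3)
```

View pics/o9.png

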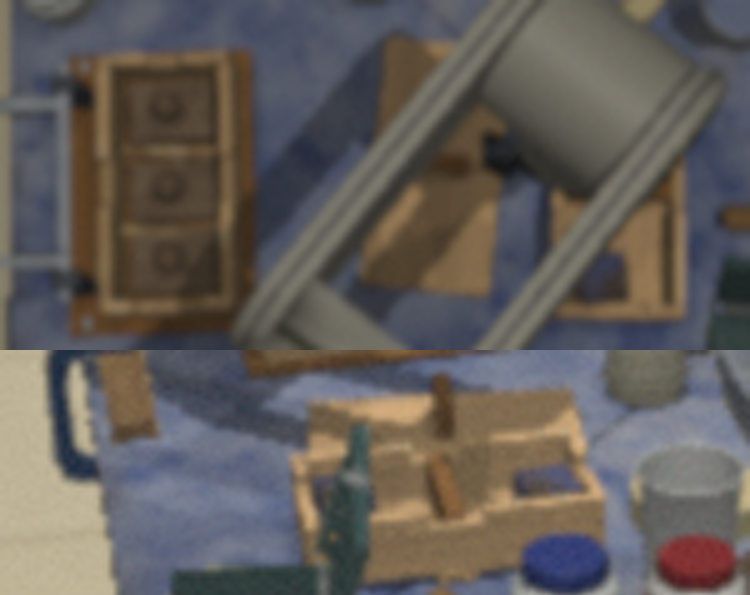

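Top view: all three blocks stand in the three compartments, knobs up, at crop (168,105), (170,187) and (170,258). The clamp is back at the left. The side crop shows the tray behind the green box. Now the tray.

```bash
python3 -m inch '[[[0,0,0],[0,0,-0.118],0.045],[[0,0,0],[0,0,-0.118],0.045],[[0,0,0],[0,0,-0.118],0.045],[[0,0,0],[0,0,-0.118],0.045],[[0,0,0],[0,0,-0.118],0.045],[[0,0,0],[0,0,-0.118],0.045],[[0,0,0],[0,0,-0.118],0.045],[[0,0,0],[0,0,-0.118],0.045]]' 60
python3 -m inch '[[[0,0,0],[0,0,-0.118],0.045],[[0,0,0],[0,0,-0.118],0.045],[[0,0,0],[0,0,-0.118],0.045],[[0,0,0],[0,0,-0.118],0.045],[[0,0,0],[0,0,-0.118],0.045],[[0,0,0],[0,0,0],0.045],[[0,0,0],[0,0,0],0.045],[[0,0,0],[0,0,0],0.045]]'
python3 d.py 0.5565 -0.429 0.1 1.536
```

```text
time: 31.48
ee_pos: [0.5626, -0.3932, 0.1766]
eef_rot: [-3.141, -0.0, 0.956]
ft_force: [-1.2, 0.3, 0.6]
width: 0.045
grasp_force: 0.0
time: 32.15
ee_pos: [0.5623, -0.394, 0.1765]
eef_rot: [3.142, -0.0, 1.536]
ft_force: [0.2, -0.5, 0.4]
width: 0.045
grasp_force: 0.0
turn [ 0.     -0.0001 -0.0004] shift [-0.0352 -0.0046  0.0765] t 32.15 F [ 0.2 -0.5  0.4] w 0.045 q [-0.69  0.39  1.28  0.    1.47 -0.65]
```

```bash
python3 -m inch '[[[-0.0176,-0.0023,0],[0,0,0],0.045],[[-0.0176,-0.0023,0.02],[0,0,0],0.045],[[0,0,0.03],[0,0,0],0.045],[[0,0,0.03],[0,0,0],0.045],[[0,0,0.03],[0,0,0],0.045],[[0,0,0.025],[0,0,0],0.045],[[0,0,0.0165],[0,0,0],0.045],[[0,0,0],[0,0,0],0.045]]' 60
python3 d.py 0.5565 -0.429 0.022 1.536
python3 -m inch '[[[0,0,0],[0,0,0],0],[[0,0,0],[0,0,0],0],[[0,0,0],[0,0,0],0],[[0,0,0],[0,0,0],0],[[0,0,0],[0,0,0],0],[[0,0,0],[0,0,0],0],[[0,0,0],[0,0,0],0],[[0,0,0],[0,0,0],0]]' 60
```

```text
time: 32.82
ee_pos: [0.5534, -0.4269, 0.0191]
eef_rot: [-3.135, -0.006, 1.536]
ft_force: [0.1, 1.2, -0.1]
width: 0.0448
grasp_force: 0.0
turn [-0.0066 -0.0057  0.0001] shift [-0.002   0.0031 -0.0029] t 32.82 F [ 0.1  1.2 -0.1] w 0.0448 q [-0.73  0.57  1.34  0.    1.24 -0.7 ]
time: 33.48
ee_pos: [0.5577, -0.4308, 0.0276]
eef_rot: [3.138, 0.002, 1.539]
ft_force: [0.9, 0.6, 6.1]
width: 0.0127
grasp_force: 60.5
```

```bash
python3 -m inch '[[[0,0,-0.01],[0,0,0],0],[[0,0,-0.025],[0,0,0],0],[[0,0,-0.035],[0,0,0],0],[[0,0,-0.035],[0,0,0],0],[[0,0,-0.035],[0,0,0],0],[[0,0,-0.035],[0,0,0],0],[[0,0,-0.035],[0,0,0],0],[[0,0,-0.02],[0,0,0],0]]'
python3 -m inch '[[[0,0,0],[0,0,0.121],0],[[0,0,0],[0,0,0.121],0],[[0,0,0],[0,0,0.121],0],[[0,0,0],[0,0,0.121],0],[[0,0,0],[0,0,0.121],0],[[0,0,0],[0,0,0.121],0],[[0,0,0],[0,0,0.121],0],[[0,0,0],[0,0,0.121],0]]'
python3 -m inch '[[[0,0,0],[0,0,0.121],0],[[0,0,0],[0,0,0.121],0],[[0,0,0],[0,0,0.121],0],[[0,0,0],[0,0,0.121],0],[[0,0,0],[0,0,0.121],0],[[0,0,0],[0,0,0],0],[[0,0,0],[0,0,0],0],[[0,0,0],[0,0,0],0]]'
python3 - <<'E'
from fit import *
s=shot("side","s9.png"); st=observe(); p=st["ee_pos"]; print(p,st["eef_rot"],st["width"],st["ft_force"])
# tray frame: origin at tcp + dz
dz=-(.0276-.009)
def pr(y,z): # point on visible end (local 'end' face at world -y)
    return proj("side",p+np.array([y,-.099,dz+z]))
for nm,z in (("lugrow",-.0045),("notchrow",.0405)):
    r=[]
    for off in (0,1,2):
        q=np.array([pr(x,z)+[0,off] for x in np.linspace(-.06,.06,61)])
        r.append(map_coordinates(s.astype(float).mean(2),[q[:,1],q[:,0]],order=1))
    for a in r: print(nm,a.round().astype(int).tolist())
E
```

```text
time: 34.15
ee_pos: [0.5568, -0.4303, 0.2607]
eef_rot: [3.138, 0.003, 1.539]
ft_force: [1.3, -0.9, -2.6]
width: 0.0129
grasp_force: 59.2
time: 34.82
ee_pos: [0.5558, -0.4294, 0.2547]
eef_rot: [-3.14, 0.0, 0.565]
ft_force: [-0.0, 1.2, -3.9]
width: 0.0131
grasp_force: 59.0
time: 35.48
ee_pos: [0.5561, -0.4296, 0.2549]
eef_rot: [-3.141, 0.0, -0.03]
ft_force: [-0.4, 0.0, -2.9]
width: 0.0127
grasp_force: 59.1
[ 0.55615198 -0.42961744  0.25486269] [-3.14133381e+00  3.44671790e-04 -3.07921970e-02] 0.01275720571809046 [-0.05917232 -0.77184249 -3.71361564]
lugrow [104, 104, 103, 103, 103, 102, 102, 103, 104, 105, 104, 102, 102, 104, 104, 104, 105, 103, 103, 104, 103, 100, 96, 94, 94, 100, 104, 106, 105, 105, 105, 106, 105, 104, 103, 102, 103, 103, 103, 102, 103, 104, 106, 112, 118, 121, 121, 121, 121, 121, 121, 118, 117, 118, 118, 117, 115, 112, 109, 107, 105]
lugrow [102, 102, 101, 101, 102, 101, 101, 103, 102, 102, 102, 101, 101, 102, 103, 103, 104, 104, 104, 103, 104, 103, 97, 95, 95, 100, 104, 106, 105, 104, 102, 101, 102, 103, 104, 105, 105, 105, 104, 101, 102, 104, 104, 113, 124, 130, 1
[... 596 characters left out ...]
121, 125, 127, 128, 127, 127, 127, 126, 127, 128, 125, 127, 133, 143, 156, 172, 168, 163]
notchrow [80, 81, 84, 95, 101, 105, 106, 106, 106, 105, 105, 105, 105, 105, 107, 109, 109, 109, 107, 106, 105, 100, 96, 92, 93, 93, 93, 91, 89, 88, 86, 87, 94, 111, 119, 117, 111, 107, 105, 104, 105, 106, 107, 108, 110, 111, 110, 109, 109, 110, 110, 111, 114, 129, 149, 169, 175, 180, 185, 179, 174]
notchrow [80, 82, 88, 98, 103, 107, 110, 110, 110, 108, 104, 101, 102, 103, 104, 106, 107, 106, 104, 105, 107, 111, 115, 118, 120, 123, 127, 125, 123, 120, 116, 114, 114, 119, 118, 112, 108, 106, 106, 106, 107, 107, 106, 106, 105, 104, 103, 101, 103, 105, 105, 106, 110, 127, 145, 163, 169, 172, 172, 169, 165]
```

The sampled row shows a 24 mm dark gap in the tray end that faced world +x, so that is the 27 mm notch end. The tray is the right way round. Carry it over.

```bash
python3 -m inch '[[[0,0,0],[0,0,-0.115],0],[[0,0,0],[0,0,-0.115],0],[[0,0,0],[0,0,-0.115],0],[[0,0,0],[0,0,-0.115],0],[[0,0,0],[0,0,-0.115],0],[[0,0,0],[0,0,-0.115],0],[[0,0,0],[0,0,-0.115],0],[[0,0,0],[0,0,-0.115],0]]'
python3 -m inch '[[[0,0,0],[0,0,-0.115],0],[[0,0,0],[0,0,-0.115],0],[[0,0,0],[0,0,-0.115],0],[[0,0,0],[0,0,-0.115],0],[[0,0,0],[0,0,-0.115],0],[[0,0,0],[0,0,-0.112],0],[[0.02,0.002,0],[0,0,0],0],[[0.038,0.002,0],[0,0,0],0]]'
python3 -m inch '[[[0.038,0.002,0],[0,0,0],0],[[0.038,0.001,0],[0,0,0],0],[[0.038,0.002,0],[0,0,0],0],[[0.038,0.002,0],[0,0,0],0],[[0.038,0.001,0],[0,0,0],0],[[0.038,0.001,0],[0,0,0],0],[[0.038,0,0],[0,0,0],0],[[0.0236,0,0],[0,0,0],0]]'
python3 -m inch '[[[0,0,0.02],[0,0,0],0],[[0,0,0.03],[0,0,0],0],[[0,0,0.03],[0,0,0],0],[[0,0,0.03],[0,0,0],0],[[0,0,0.015],[0,0,0],0],[[0,0,0],[0,0,0],0],[[0,0,0],[0,0,0],0],[[0,0,0],[0,0,0],0]]'
python3 d.py 0.569 -0.082 0.0986 1.577
python3 - <<'E'
from h import *
t=shot("top","t10.png"); s=shot("side","s10.png")
E
```

```text
time: 36.2
ee_pos: [0.5562, -0.4297, 0.2549]
eef_rot: [-3.141, 0.0, 0.894]
ft_force: [-0.7, 0.2, -4.4]
width: 0.0128
grasp_force: 59.1
time: 36.87
ee_pos: [0.559, -0.3746, 0.2542]
eef_rot: [-3.141, 0.001, 1.572]
ft_force: [2.2, 0.6, -4.3]
width: 0.0129
grasp_force: 59.3
time: 37.53
ee_pos: [0.5683, -0.0784, 0.2553]
eef_rot: [3.141, -0.001, 1.577]
ft_force: [1.3, -0.0, -4.3]
width: 0.013
grasp_force: 59.3
time: 38.2
ee_pos: [0.5698, -0.0824, 0.1319]
eef_rot: [3.139, 0.001, 1.574]
ft_force: [-0.1, 0.4, -3.1]
width: 0.0129
grasp_force: 59.2
turn [ 0.0026  0.0006 -0.0033] shift [ 0.0004 -0.0007  0.0333] t 38.2 F [-0.1  0.4 -3.1] w 0.0129 q [-0.23  0.13  1.67  0.    1.34 -0.24]
```

```bash
python3 -m inch '[[[0,0,0.008],[0,0,0],0],[[0,0,0.007],[0,0,0],0],[[0,0,0.005],[0,0,0],0],[[0,0,0.003],[0,0,0],0],[[0,0,0.002],[0,0,0],0],[[0,0,0],[0,0,0],0],[[0,0,0],[0,0,0],0],[[0,0,0],[0,0,0],0]]'
python3 d.py 0.569 -0.082 0.0986 1.577
python3 -m inch '[[[0,0,0.001],[0,0,0],0],[[0,0,0.001],[0,0,0],0],[[0,0,0.001],[0,0,0],0],[[0,0,0.001],[0,0,0],0],[[0,0,0],[0,0,0],0],[[0,0,0],[0,0,0],0],[[0,0,0],[0,0,0],0],[[0,0,0],[0,0,0],0]]'
python3 d.py 0.569 -0.082 0.0986 1.577
```

```text
time: 38.97
ee_pos: [0.5688, -0.0821, 0.1052]
eef_rot: [3.141, 0.0, 1.573]
ft_force: [-0.8, -0.2, -4.3]
width: 0.0127
grasp_force: 59.4
turn [ 0.0004  0.0001 -0.0042] shift [0.0001 0.0002 0.0066] t 38.97 F [-0.8 -0.2 -4.3] w 0.0127 q [-0.23  0.16  1.69  0.    1.29 -0.23]
time: 39.63
ee_pos: [0.5695, -0.0824, 0.1015]
eef_rot: [3.14, 0.001, 1.573]
ft_force: [4.9, -1.6, -1.8]
width: 0.0126
grasp_force: 59.7
turn [ 0.002   0.0005 -0.0041] shift [ 0.0004 -0.0005  0.0029] t 39.63 F [ 4.9 -1.6 -1.8] w 0.0126 q [-0.23  0.16  1.7  -0.    1.28 -0.23]
```

```bash
python3 -m inch '[[[0,0.0015,0],[0,0,0],0],[[0,0,0.001],[0,0,0],0],[[0,0,0.001],[0,0,0],0],[[0,0,0.001],[0,0,0],0],[[0,0,0.001],[0,0,0],0],[[0,0,0],[0,0,0],0],[[0,0,0],[0,0,0],0],[[0,0,0],[0,0,0],0]]'
python3 d.py 0.569 -0.082 0.0986 1.577
```

```text
time: 40.3
ee_pos: [0.57, -0.082, 0.0986]
eef_rot: [-3.141, -0.0, 1.573]
ft_force: [-6.2, 2.8, 13.5]
width: 0.0125
grasp_force: 61.8
turn [-0.0003 -0.0002 -0.0041] shift [-0.    -0.001 -0.   ] t 40.3 F [-6.2  2.8 13.5] w 0.0125 q [-0.23  0.17  1.7   0.    1.28 -0.23]
```

```bash
python3 -m inch '[[[0,0,0],[0,0,0],0.03],[[0,0,0],[0,0,0],0.045],[[0,0,0],[0,0,0],0.045],[[0,0,0],[0,0,0],0.045],[[0,0,-0.01],[0,0,0],0.045],[[0,0,-0.025],[0,0,0],0.045],[[0,0,-0.035],[0,0,0],0.045],[[0,0,-0.035],[0,0,0],0.045]]'
python3 -m inch '[[[-0.034,0.002,0],[0,0,0],0.045],[[-0.034,0.002,0],[0,0,0],0.045],[[-0.034,0.002,0],[0,0,0],0.045],[[-0.034,0.002,0],[0,0,0],0.045],[[-0.034,0.002,0],[0,0,0],0.045],[[-0.034,0.002,0],[0,0,0],0.045],[[0,0,0],[0,0,0.07],0.045],[[0,0,0],[0,0,0.068],0.045]]'
python3 -m inch '[[[0,0,0],[0,0,0],0.045],[[0,0,0],[0,0,0],0.045],[[0,0,0],[0,0,0],0.045],[[0,0,0],[0,0,0],0.045],[[0,0,0],[0,0,0],0.045],[[0,0,0],[0,0,0],0.045],[[0,0,0],[0,0,0],0.045],[[0,0,0],[0,0,0],0.045]]'
python3 d.py 0.5825 -0.287 0.024 1.435
python3 - <<'E'
from fit import *
t=shot("top","t11.png"); s=shot("side","s11.png")
# tray on case: predicted rim at z=.126, and the tray/rim joint
M["st"]=np.r_[rect(.198,.102,.126),rect(.182,.086,.126)]
for nm in ("st","lid"):
    print(nm)
    for c,im in (("top",t),("side",s)):
        for z0 in ([0,.009] if nm=="st" else [0]):
            m=M[nm]+[0,0,z0]; G=grads(im,.8)
            def cost(q):
                uv=proj(c,world(m,q)); return -map_coordinates(G,[uv[:,1],uv[:,0]],order=1).mean()
            p=np.array([.57,-.083,.005] if nm=="st" else [.5825,-.29,-.13]); r=minimize(cost,p,method="Nelder-Mead",options=dict(initial_simplex=np.vstack([p,p+np.diag([.003,.003,.02])]))); print(c,z0,r.x.round(4),round(r.fun,1))
E
```

```text
time: 40.97
ee_pos: [0.5691, -0.0819, 0.2025]
eef_rot: [-3.139, -0.001, 1.573]
ft_force: [1.2, -0.2, 0.6]
width: 0.0449
grasp_force: 0.0
time: 41.63
ee_pos: [0.582, -0.2886, 0.2022]
eef_rot: [-3.141, 0.0, 1.429]
ft_force: [0.0, 0.9, -0.5]
width: 0.0451
grasp_force: 0.0
time: 42.3
ee_pos: [0.5826, -0.2859, 0.202]
eef_rot: [3.141, 0.0, 1.435]
ft_force: [0.3, -0.6, 0.4]
width: 0.045
grasp_force: 0.0
turn [0.0001 0.     0.0003] shift [-1.10e-03  1.00e-04  1.78e-01] t 42.3 F [ 0.3 -0.6  0.4] w 0.045 q [-0.54  0.28  1.38  0.    1.49 -0.4 ]
st
top 0 [ 0.5674 -0.0845  0.011 ] -114.5
top 0.009 [ 0.5655 -0.075   0.0012] -121.8
side 0 [ 0.5666 -0.0829 -0.0325] -139.2
side 0.009 [ 0.5608 -0.1017  0.0821] -134.5
lid
top 0 [ 0.5843 -0.2906 -0.13  ] -134.7
side 0 [ 0.5806 -0.3002 -0.1476] -228.7
```

```bash
python3 -m inch '[[[-0.001,0,0.03],[0,0,0],0.045],[[0,0,0.035],[0,0,0],0.045],[[0,0,0.035],[0,0,0],0.045],[[0,0,0.035],[0,0,0],0.045],[[0,0,0.025],[0,0,0],0.045],[[0,0,0.013],[0,0,0],0.045],[[0,0,0.005],[0,0,0],0.045],[[0,0,0],[0,0,0],0.045]]' 60
python3 -m inch '[[[0,0,0],[0,0,0],0],[[0,0,0],[0,0,0],0],[[0,0,0],[0,0,0],0],[[0,0,0],[0,0,0],0],[[0,0,0],[0,0,0],0],[[0,0,0],[0,0,0],0],[[0,0,0],[0,0,0],0],[[0,0,0],[0,0,0],0]]'
python3 d.py 0.5825 -0.287 0.024 1.435
```

```text
time: 43.07
ee_pos: [0.5819, -0.2868, 0.0232]
eef_rot: [-3.14, -0.001, 1.435]
ft_force: [0.5, -0.3, -0.1]
width: 0.0448
grasp_force: 0.0
time: 43.73
ee_pos: [0.5843, -0.2882, 0.0269]
eef_rot: [3.137, 0.002, 1.435]
ft_force: [0.5, 0.1, 6.2]
width: 0.0125
grasp_force: 59.4
turn [ 0.0044  0.0018 -0.0002] shift [ 0.0009 -0.0019  0.0029] t 43.73 F [0.5 0.1 6.2] w 0.0125 q [-0.54  0.44  1.51  0.    1.19 -0.4 ]
```

```bash
python3 -m inch '[[[0,0,-0.01],[0,0,0],0],[[0,0,-0.025],[0,0,0],0],[[0,0,-0.035],[0,0,0],0],[[0,0,-0.035],[0,0,0],0],[[0,0,-0.035],[0,0,0],0],[[0,0,-0.035],[0,0,0],0],[[0,0,-0.035],[0,0,0],0],[[0,0,-0.025],[0,0,0],0]]'
python3 -m inch '[[[0,0,0],[0,0,0.12],0],[[0,0,0],[0,0,0.12],0],[[0,0,0],[0,0,0.12],0],[[0,0,0],[0,0,0.12],0],[[0,0,0],[0,0,0.12],0],[[0,0,0],[0,0,0.12],0],[[0,0,0],[0,0,0.12],0],[[0,0,0],[0,0,0.12],0]]'
python3 -m inch '[[[0,0,0],[0,0,0.12],0],[[0,0,0],[0,0,0.12],0],[[0,0,0],[0,0,0.12],0],[[0,0,0],[0,0,0.12],0],[[0,0,0],[0,0,0],0],[[0,0,0],[0,0,0],0],[[0,0,0],[0,0,0],0],[[0,0,0],[0,0,0],0]]'
python3 - <<'E'
from fit import *
s=shot("side","s12.png"); st=observe(); p=st["ee_pos"]; print(p,st["eef_rot"][2],st["width"],st["ft_force"][2])
dz=-(.0269-.009); g=s.astype(float).mean(2)
for z in (.005,-.003,-.006,-.009,-.012):
    q=np.array([proj("side",p+np.array([x,-.099,dz+z]))+[0,1.5] for x in np.linspace(-.06,.06,41)])
    print(z,map_coordinates(g,[q[:,1],q[:,0]],order=1).round().astype(int).tolist())
b=cv2.resize(cv2.cvtColor(s,4)[60:200,185:325],None,fx=4.2,fy=4.2,interpolation=2); cv2.imwrite("pics/o10.png",b); print(proj("side",p+np.array([0,-.099,dz])))
E
```

```text
time: 44.4
ee_pos: [0.5827, -0.2872, 0.2639]
eef_rot: [3.138, 0.002, 1.435]
ft_force: [0.6, 0.0, -1.3]
width: 0.0126
grasp_force: 58.9
time: 45.07
ee_pos: [0.582, -0.2869, 0.2595]
eef_rot: [-3.141, 0.0, 0.469]
ft_force: [-0.1, -0.9, -1.6]
width: 0.0126
grasp_force: 58.9
time: 45.73
ee_pos: [0.5823, -0.287, 0.2591]
eef_rot: [-3.142, 0.0, -0.002]
ft_force: [0.3, 0.1, -2.8]
width: 0.0126
grasp_force: 58.9
[ 0.58232754 -0.28703686  0.25903433] -0.0029492874905210353 0.012396405061858672 -2.1125490512321248
0.005 [85, 101, 103, 100, 97, 95, 98, 104, 106, 106, 105, 103, 96, 92, 90, 89, 92, 96, 101, 104, 101, 98, 96, 96, 98, 98, 99, 101, 101, 103, 105, 103, 98, 100, 113, 129, 141, 152, 153, 149, 138]
-0.003 [99, 106, 104, 102, 104, 106, 109, 114, 121, 123, 125, 122, 105, 87, 78, 76, 84, 99, 111, 113, 109, 109, 99, 89, 86, 90, 94, 99, 107, 113, 117, 117, 111, 108, 132, 163, 182, 191, 193, 195, 196]
-0.006 [92, 100, 103, 103, 112, 116, 118, 125, 136, 145, 146, 142, 130, 115, 99, 89, 89, 94, 100, 104, 103, 105, 102, 98, 93, 93, 94, 96, 102, 106, 113, 117, 112, 103, 118, 143, 162, 173, 176, 179, 184]
-0.009 [88, 96, 103, 106, 120, 128, 124, 119, 122, 129, 135, 137, 133, 125, 111, 99, 96, 96, 95, 97, 98, 100, 100, 101, 99, 97, 96, 95, 94, 100, 111, 116, 113, 108, 111, 123, 137, 149, 152, 150, 159]
-0.012 [95, 101, 108, 119, 135, 142, 133, 117, 109, 110, 112, 118, 115, 111, 102, 97, 93, 91, 92, 93, 91, 94, 97, 98, 99, 97, 94, 92, 93, 100, 108, 114, 115, 120, 119, 117, 123, 133, 137, 134, 140]
[242.0306222  156.64501289]
```

View pics/o10.png

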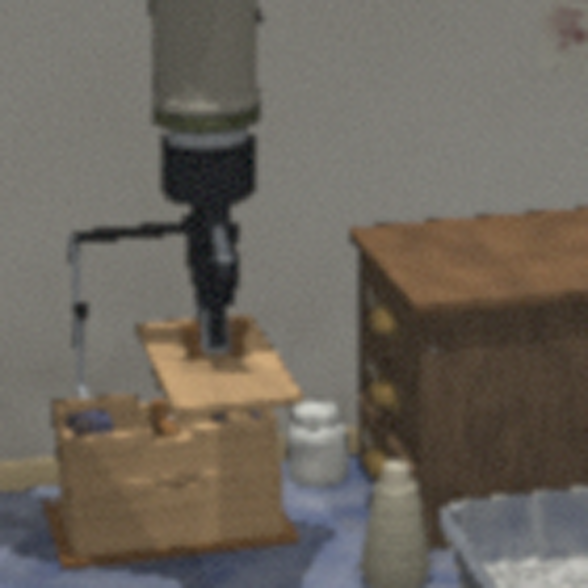

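The tray sits flush on the case at crop (165,400), and the lid is held over it with its lugs lost against wood of the same colour. I'll raise it in front of the grey wall and measure the lug by colour.

```bash
python3 -m inch '[[[0,0.02,-0.03],[0,0,0],0],[[0,0.02,-0.03],[0,0,0],0],[[0,0.02,-0.03],[0,0,0],0],[[0,0.02,-0.03],[0,0,0],0],[[0,0.02,-0.03],[0,0,0],0],[[0,0,0],[0,0,0],0],[[0,0,0],[0,0,0],0],[[0,0,0],[0,0,0],0]]'
python3 - <<'E'
from fit import *
s=shot("side","s13.png"); st=observe(); p=st["ee_pos"]; print(p,st["eef_rot"][2])
dz=-(.0269-.009); g=s[...,0].astype(float)-s[...,2]
u,v=proj("side",p+np.array([0,-.099,dz])).round().astype(int); print(u,v)
for r in range(v-6,v+12): print(r,g[r,u-24:u+25].astype(int).tolist())
print(proj("side",p+np.array([-.051,-.099,dz])),proj("side",p+np.array([.051,-.099,dz])))
E
```

```text
time: 46.45
ee_pos: [0.5819, -0.3868, 0.4076]
eef_rot: [-3.14, 0.001, -0.005]
ft_force: [0.2, 0.7, -3.4]
width: 0.0128
grasp_force: 59.1
[ 0.58174863 -0.38619002  0.40661918] -0.004040172676055054
247 122
116 [8, 17, 33, 51, 68, 75, 77, 74, 76, 75, 76, 76, 75, 74, 73, 73, 71, 71, 69, 72, 73, 74, 71, 73, 72, 73, 72, 72, 72, 70, 70, 69, 68, 69, 72, 75, 76, 68, 40, 19, 7, 10, 8, 7, 7, 11, 32, 52, 58]
117 [9, 9, 19, 36, 57, 72, 75, 76, 75, 76, 75, 76, 74, 74, 74, 71, 71, 72, 70, 71, 70, 74, 73, 72, 72, 73, 73, 75, 73, 71, 72, 71, 69, 70, 70, 70, 73, 73, 64, 42, 17, 9, 8, 6, 9, 5, 19, 42, 52]
118 [9, 8, 13, 23, 42, 68, 77, 74, 73, 75, 73, 73, 73, 71, 76, 74, 74, 72, 70, 69, 70, 74, 74, 71, 73, 69, 72, 74, 73, 72, 73, 69, 72, 69, 69, 72, 73, 76, 74, 63, 35, 11, 10, 8, 8, 8, 8, 22, 42]
119 [9, 8, 7, 10, 19, 52, 69, 76, 75, 73, 76, 78, 75, 74, 74, 73, 72, 73, 74, 67, 71, 71, 72, 73, 72, 74, 72, 75, 72, 73, 71, 68, 66, 67, 66, 68, 67, 70, 72, 69, 43, 13, 8, 7, 8, 8, 7, 14, 27]
120 [8, 7, 12, 8, 9, 32, 57, 73, 74, 77, 75, 77, 76, 77, 75, 74, 75, 71, 67, 66, 64, 67, 67, 69, 71, 71, 70, 69, 68, 
[... 1624 characters left out ...]
, 10, 8, 6, 8, 11, 9, 6, 4, -3, 3, 5, 8, 8, 6, 10, 6, 6, 8, 11, 9, 7, 6, 10, 7, 7, 10, 9, 6, 8, 5, 8, 6, 7, 9, 7, 10, 10, 5, 7, 9, 8, 9, 5, 8, 10, 7, 11, 13]
131 [10, 12, 11, 9, 6, 9, 7, 6, 4, -4, -1, 4, 7, 8, 10, 10, 11, 7, 9, 6, 6, 7, 8, 10, 9, 7, 7, 7, 11, 10, 8, 10, 7, 8, 7, 7, 10, 6, 7, 6, 8, 8, 8, 9, 8, 8, 8, 10, 14]
132 [10, 9, 10, 7, 10, 8, 9, 8, 2, 0, 1, 4, 7, 10, 11, 9, 7, 10, 7, 8, 7, 9, 8, 8, 7, 10, 8, 10, 7, 7, 9, 8, 8, 8, 9, 9, 8, 9, 8, 8, 11, 8, 7, 7, 7, 7, 8, 7, 14]
133 [9, 11, 10, 8, 7, 9, 8, 7, -1, -1, 3, 9, 8, 9, 7, 8, 9, 8, 9, 7, 8, 10, 8, 9, 7, 9, 8, 9, 8, 6, 8, 9, 8, 7, 8, 7, 9, 8, 8, 8, 8, 7, 6, 9, 9, 8, 9, 9, 14]
[230.35138253 123.87972652] [263.97618395 120.95371653]
```

The lug at the end that faced world +x is about 6.3 px wide against the lid's 33 px, so about 20 mm: the narrow +x lug. The lid is the right way round. Carry it over.

```bash
python3 -m inch '[[[0,0,0],[0,0,-0.121],0],[[0,0,0],[0,0,-0.121],0],[[0,0,0],[0,0,-0.121],0],[[0,0,0],[0,0,-0.121],0],[[0,0,0],[0,0,-0.121],0],[[0,0,0],[0,0,-0.121],0],[[0,0,0],[0,0,-0.121],0],[[0,0,0],[0,0,-0.121],0]]'
python3 -m inch '[[[0,0,0],[0,0,-0.121],0],[[0,0,0],[0,0,-0.121],0],[[0,0,0],[0,0,-0.121],0],[[0,0,0],[0,0,-0.121],0],[[0,0,0],[0,0,-0.125],0],[[0.033,-0.0014,0.015],[0,0,0],0],[[0.033,-0.0014,0.015],[0,0,0],0],[[0.033,-0.0014,0.015],[0,0,0],0]]'
python3 -m inch '[[[0.033,-0.0014,0.015],[0,0,0],0],[[0.033,-0.0014,0.015],[0,0,0],0],[[0.033,-0.0014,0.015],[0,0,0],0],[[0.033,-0.0014,0.015],[0,0,0],0],[[0.033,-0.0014,0.015],[0,0,0],0],[[0.0385,-0.0013,0.015],[0,0,0],0],[[0,0,0.03],[0,0,0],0],[[0,0,0.02],[0,0,0],0]]'
python3 -m inch '[[[0,0,0.02],[0,0,0],0],[[0,0,0],[0,0,0],0],[[0,0,0],[0,0,0],0],[[0,0,0],[0,0,0],0],[[0,0,0],[0,0,0],0],[[0,0,0],[0,0,0],0],[[0,0,0],[0,0,0],0],[[0,0,0],[0,0,0],0]]'
python3 d.py 0.5695 -0.0835 0.1439 1.575
```

```text
time: 47.17
ee_pos: [0.5817, -0.3855, 0.4064]
eef_rot: [-3.138, -0.0, 0.971]
ft_force: [0.6, -1.6, -1.6]
width: 0.0126
grasp_force: 59.1
time: 47.83
ee_pos: [0.5766, -0.2858, 0.3604]
eef_rot: [-3.138, -0.002, 1.572]
ft_force: [1.0, -0.6, -1.5]
width: 0.0128
grasp_force: 59.2
time: 48.5
ee_pos: [0.5669, -0.0805, 0.22]
eef_rot: [-3.138, -0.001, 1.577]
ft_force: [-0.5, -0.6, -3.8]
width: 0.0125
grasp_force: 59.1
time: 49.17
ee_pos: [0.5695, -0.0848, 0.2048]
eef_rot: [3.14, 0.0, 1.572]
ft_force: [-0.7, 0.0, -3.0]
width: 0.0125
grasp_force: 59.1
turn [ 0.0014  0.0003 -0.0035] shift [0.0013 0.     0.0609] t 49.17 F [-0.7  0.  -3. ] w 0.0125 q [-0.24  0.08  1.59  0.    1.47 -0.24]
```

```bash
python3 -m inch '[[[0.001,0,0.015],[0,0,-0.003],0],[[0,0,0.015],[0,0,0],0],[[0,0,0.01],[0,0,0],0],[[0,0,0.006],[0,0,0],0],[[0,0,0.004],[0,0,0],0],[[0,0,0.002],[0,0,0],0],[[0,0,0],[0,0,0],0],[[0,0,0],[0,0,0],0]]'
python3 -m inch '[[[0,0,0.001],[0,0,0],0],[[0,0,0.001],[0,0,0],0],[[0,0,0.001],[0,0,0],0],[[0,0,0],[0,0,0],0],[[0,0,0],[0,0,0],0],[[0,0,0],[0,0,0],0],[[0,0,0],[0,0,0],0],[[0,0,0],[0,0,0],0]]'
python3 d.py 0.5695 -0.0835 0.1439 1.575
```

```text
time: 49.83
ee_pos: [0.5694, -0.0837, 0.1526]
eef_rot: [3.141, 0.0, 1.575]
ft_force: [0.6, 0.7, -2.3]
width: 0.0126
grasp_force: 59.1
time: 50.5
ee_pos: [0.5691, -0.0836, 0.149]
eef_rot: [3.142, -0.0, 1.575]
ft_force: [-0.2, 0.1, -1.9]
width: 0.0127
grasp_force: 59.2
turn [ 0.     -0.     -0.0002] shift [0.0001 0.0004 0.0051] t 50.5 F [-0.2  0.1 -1.9] w 0.0127 q [-0.23  0.12  1.66  0.    1.37 -0.24]
```

Already 4 mm below the level where the lugs would ride on the rim, with no contact force. Continue down to seating.

```bash
python3 -m inch '[[[0,0,0.001],[0,0,0],0],[[0,0,0.001],[0,0,0],0],[[0,0,0.001],[0,0,0],0],[[0,0,0.001],[0,0,0],0],[[0,0,0],[0,0,0],0],[[0,0,0],[0,0,0],0],[[0,0,0],[0,0,0],0],[[0,0,0],[0,0,0],0]]'
python3 -m inch '[[[0,0,0.001],[0,0,0],0],[[0,0,0.001],[0,0,0],0],[[0,0,0],[0,0,0],0],[[0,0,0],[0,0,0],0],[[0,0,0],[0,0,0],0],[[0,0,0],[0,0,0],0],[[0,0,0],[0,0,0],0],[[0,0,0],[0,0,0],0]]'
python3 d.py 0.5695 -0.0835 0.1439 1.575
```

```text
time: 51.17
ee_pos: [0.5701, -0.0845, 0.1474]
eef_rot: [3.139, 0.002, 1.574]
ft_force: [-3.7, -2.6, 10.7]
width: 0.0126
grasp_force: 61.0
time: 51.83
ee_pos: [0.5703, -0.0847, 0.147]
eef_rot: [3.138, 0.002, 1.574]
ft_force: [-9.4, -1.7, 22.1]
width: 0.0128
grasp_force: 62.4
turn [ 0.0038  0.002  -0.0005] shift [ 0.0012 -0.0008  0.0031] t 51.83 F [-9.4 -1.7 22.1] w 0.0128 q [-0.24  0.12  1.66 -0.    1.36 -0.24]
```

```bash
python3 -m inch '[[[0,0,-0.003],[0,0,0],0],[[0,-0.001,0],[0,0,0],0],[[0,-0.001,0],[0,0,0],0],[[0,0,0.001],[0,0,0],0],[[0,0,0.001],[0,0,0],0],[[0,0,0],[0,0,0],0],[[0,0,0],[0,0,0],0],[[0,0,0],[0,0,0],0]]'
python3 -m inch '[[[0,0,0.001],[0,0,0],0],[[0,0,0],[0,0,0],0],[[0,0,0],[0,0,0],0],[[0,0,0],[0,0,0],0],[[0,0,0],[0,0,0],0],[[0,0,0],[0,0,0],0],[[0,0,0],[0,0,0],0],[[0,0,0],[0,0,0],0]]'
python3 d.py 0.5695 -0.0835 0.1439 1.575
```

```text
time: 52.5
ee_pos: [0.5692, -0.0848, 0.147]
eef_rot: [3.136, 0.002, 1.574]
ft_force: [-0.1, -4.6, 13.3]
width: 0.0125
grasp_force: 61.3
time: 53.17
ee_pos: [0.5695, -0.0853, 0.1463]
eef_rot: [3.135, 0.003, 1.574]
ft_force: [-0.9, -4.6, 14.0]
width: 0.0125
grasp_force: 61.7
turn [ 0.0063  0.0029 -0.001 ] shift [0.0018 0.     0.0024] t 53.17 F [-0.9 -4.6 14. ] w 0.0125 q [-0.24  0.11  1.66 -0.    1.36 -0.24]
```

```bash
python3 -m inch '[[[-0.001,0,-0.001],[0,0,0],0],[[-0.001,0,0],[0,0,0],0],[[-0.001,0,0],[0,0,0],0],[[0,0,0.001],[0,0,0],0],[[0,0,0],[0,0,0],0],[[0,0,0],[0,0,0],0],[[0,0,0],[0,0,0],0],[[0,0,0],[0,0,0],0]]'
python3 d.py 0.5695 -0.0835 0.1439 1.575
```

```text
time: 53.83
ee_pos: [0.5692, -0.0857, 0.1461]
eef_rot: [3.136, -0.001, 1.575]
ft_force: [-2.1, 5.4, 15.3]
width: 0.0127
grasp_force: 61.9
turn [ 0.0055 -0.0011  0.0001] shift [0.0022 0.0003 0.0022] t 53.83 F [-2.1  5.4 15.3] w 0.0127 q [-0.24  0.12  1.66  0.    1.36 -0.24]
```

```bash
python3 -m inch '[[[0,0,0],[0,0,0],0.03],[[0,0,0],[0,0,0],0.04],[[0,0,0],[0,0,0],0.04],[[0,0,0],[0,0,0],0.04],[[0,0,-0.01],[0,0,0],0.04],[[0,0,-0.02],[0,0,0],0.04],[[0,0,-0.02],[0,0,0],0.04],[[0,0,0],[0,0,0],0]]'
python3 -m inch '[[[0,0,0],[0,0,0],0],[[0,0,0],[0,0,0],0],[[0,0,0],[0,0,0],0],[[0,0,0],[0,0,0],0],[[0,0,0],[0,0,0],0],[[0,0,0],[0,0,0],0],[[0,0,0.01],[0,0,0],0],[[0,0,0],[0,0,0],0]]' 30
python3 d.py 0.5695 -0.083 0.166 1.575
```

```text
time: 54.5
ee_pos: [0.5694, -0.0872, 0.1982]
eef_rot: [3.135, 0.002, 1.575]
ft_force: [1.0, -0.3, 1.8]
width: 0.0289
grasp_force: 0.0
time: 55.17
ee_pos: [0.5661, -0.0864, 0.1806]
eef_rot: [-3.139, -0.001, 1.575]
ft_force: [-0.0, -0.0, -0.6]
width: -0.0
grasp_force: 0.0
turn [-0.0025 -0.0006 -0.0003] shift [0.0034 0.0034 0.0146] t 55.17 F [-0.  -0.  -0.6] w -0.0 q [-0.24  0.09  1.63  0.    1.43 -0.24]
```

```bash
python3 -m inch '[[[0.003,0.002,0.004],[0,0,0],0],[[0,0,0.004],[0,0,0],0],[[0,0,0.003],[0,0,0],0],[[0,0,0],[0,0,0],0],[[0,0,0],[0,0,0],0],[[0,0,0],[0,0,0],0],[[0,0,0],[0,0,0],0],[[0,0,0],[0,0,0],0]]'
python3 -m inch '[[[0,0,0.001],[0,0,0],0],[[0,0,0.001],[0,0,0],0],[[0,0,0.001],[0,0,0],0],[[0,0,0],[0,0,0],0],[[0,0,0],[0,0,0],0],[[0,0,0],[0,0,0],0],[[0,0,0],[0,0,0],0],[[0,0,0],[0,0,0],0]]'
python3 -m inch '[[[0,0,0.001],[0,0,0],0],[[0,0,0.001],[0,0,0],0],[[0,0,0.001],[0,0,0],0],[[0,0,0],[0,0,0],0],[[0,0,0],[0,0,0],0],[[0,0,0],[0,0,0],0],[[0,0,0],[0,0,0],0],[[0,0,0],[0,0,0],0]]'
```

```text
time: 55.83
ee_pos: [0.5693, -0.0837, 0.1723]
eef_rot: [3.141, 0.0, 1.575]
ft_force: [0.5, 0.4, 0.2]
width: -0.0001
grasp_force: 0.0
time: 56.5
ee_pos: [0.5691, -0.0836, 0.169]
eef_rot: [3.141, 0.0, 1.575]
ft_force: [-0.7, -0.9, 1.9]
width: 0.0001
grasp_force: 0.9
time: 57.17
ee_pos: [0.5694, -0.0835, 0.1686]
eef_rot: [3.14, 0.0, 1.575]
ft_force: [-9.4, 2.2, 18.0]
width: 0.0002
grasp_force: 9.0
```

The handle top is at 0.1688 m instead of 0.166 m, so the lid stands about 2.5 mm high. The wedge drove it towards −y. Regrasp, lift a little, shift −y and lower again.

```bash
python3 -m inch '[[[0,0,-0.015],[0,0,0],0],[[0,0,-0.015],[0,0,0],0.04],[[0,0,0],[0,0,0],0.04],[[0,0,0],[0,0,0],0.04],[[0,0,0],[0,0,0],0.04],[[0,0,0],[0,0,0],0.04],[[0,0,0.02],[0,0,0],0.04],[[0,0,0.017],[0,0,0],0.04]]' 60
python3 -m inch '[[[0,0,0.01],[0,0,0],0.04],[[0,0,0],[0,0,0],0.04],[[0,0,0],[0,0,0],0],[[0,0,0],[0,0,0],0],[[0,0,0],[0,0,0],0],[[0,0,0],[0,0,0],0],[[0,0,0],[0,0,0],0],[[0,0,0],[0,0,0],0]]' 60
python3 d.py 0.5695 -0.0865 0.1439 1.575
```

```text
time: 57.83
ee_pos: [0.5693, -0.0836, 0.1582]
eef_rot: [3.141, 0.0, 1.575]
ft_force: [-0.4, -0.3, -0.7]
width: 0.04
grasp_force: 0.0
time: 58.5
ee_pos: [0.5697, -0.0837, 0.1499]
eef_rot: [3.14, 0.0, 1.575]
ft_force: [-0.2, 1.0, 3.2]
width: 0.0125
grasp_force: 59.1
turn [ 0.0016  0.0003 -0.0002] shift [-0.0028 -0.0002  0.006 ] t 58.5 F [-0.2  1.   3.2] w 0.0125 q [-0.23  0.12  1.65  0.    1.37 -0.24]
```

```bash
python3 -m inch '[[[0,0,-0.004],[0,0,0],0],[[0,0,0],[0,0,0],0],[[-0.0015,0,0],[0,0,0],0],[[-0.0015,0,0],[0,0,0],0],[[0,0,0.002],[0,0,0],0],[[0,0,0],[0,0,0],0],[[0,0,0],[0,0,0],0],[[0,0,0],[0,0,0],0]]'
python3 -m inch '[[[0,0,0.002],[0,0,0],0],[[0,0,0.001],[0,0,0],0],[[0,0,0],[0,0,0],0],[[0,0,0.001],[0,0,0],0],[[0,0,0],[0,0,0],0],[[0,0,0],[0,0,0],0],[[0,0,0],[0,0,0],0],[[0,0,0],[0,0,0],0]]'
python3 -m inch '[[[0,0,0.001],[0,0,0],0],[[0,0,0],[0,0,0],0],[[0,0,0.001],[0,0,0],0],[[0,0,0],[0,0,0],0],[[0,0,0],[0,0,0],0],[[0,0,0],[0,0,0],0],[[0,0,0],[0,0,0],0],[[0,0,0],[0,0,0],0]]'
```

```text
time: 59.17
ee_pos: [0.5694, -0.0864, 0.1528]
eef_rot: [3.14, -0.0, 1.575]
ft_force: [-6.6, 4.8, 12.3]
width: 0.0127
grasp_force: 60.4
time: 59.83
ee_pos: [0.5698, -0.0861, 0.1522]
eef_rot: [3.139, -0.0, 1.575]
ft_force: [-18.1, 9.1, 34.1]
width: 0.0125
grasp_force: 63.2
time: 60.5
ee_pos: [0.57, -0.086, 0.1519]
eef_rot: [3.138, -0.0, 1.575]
ft_force: [-24.3, 10.8, 45.4]
width: 0.0125
grasp_force: 64.6
```

```bash
python3 -m inch '[[[0,0,-0.008],[0,0,0],0],[[0,0,-0.006],[0,0,0],0],[[0.002,0,0],[0,0,0],0],[[0.002,0,0],[0,0,0],0],[[0.0015,0,0],[0,0,0],0],[[0,0,0.002],[0,0,0],0],[[0,0,0],[0,0,0],0],[[0,0,0],[0,0,0],0]]'
python3 d.py 0.5695 -0.081 0.147 1.575
python3 -m inch '[[[0,0,0.002],[0,0,0],0],[[0,0,0.001],[0,0,0],0],[[0,0,0],[0,0,0],0],[[0,0,0.001],[0,0,0],0],[[0,0,0],[0,0,0],0],[[0,0,0],[0,0,0],0],[[0,0,0],[0,0,0],0],[[0,0,0],[0,0,0],0]]'
python3 d.py 0.5695 -0.081 0.147 1.575
python3 -m inch '[[[0,0,0.001],[0,0,0],0],[[0,0,0.001],[0,0,0],0],[[0,0,0],[0,0,0],0],[[0,0,0],[0,0,0],0],[[0,0,0],[0,0,0],0],[[0,0,0],[0,0,0],0],[[0,0,0],[0,0,0],0],[[0,0,0],[0,0,0],0]]'
```

```text
time: 61.17
ee_pos: [0.5686, -0.081, 0.1559]
eef_rot: [-3.14, -0.0, 1.575]
ft_force: [0.0, 0.8, -3.1]
width: 0.0127
grasp_force: 58.8
turn [-0.0015 -0.0003 -0.0001] shift [-0.      0.0009  0.0089] t 61.17 F [ 0.   0.8 -3.1] w 0.0127 q [-0.23  0.11  1.65 -0.    1.38 -0.23]
time: 61.83
ee_pos: [0.5691, -0.0811, 0.153]
eef_rot: [3.142, 0.0, 1.575]
ft_force: [-0.5, 0.3, -2.4]
width: 0.0125
grasp_force: 58.8
turn [ 0.0001  0.     -0.0002] shift [0.0001 0.0004 0.006 ] t 61.83 F [-0.5  0.3 -2.4] w 0.0125 q [-0.23  0.11  1.65 -0.    1.38 -0.23]
time: 62.5
ee_pos: [0.569, -0.0811, 0.1509]
eef_rot: [-3.142, -0.0, 1.575]
ft_force: [-1.1, 0.0, -2.5]
width: 0.0123
grasp_force: 58.8
```

```bash
python3 -m inch '[[[0,0,0.001],[0,0,0],0],[[0,0,0.001],[0,0,0],0],[[0,0,0],[0,0,0],0],[[0,0,0],[0,0,0],0],[[0,0,0],[0,0,0],0],[[0,0,0],[0,0,0],0],[[0,0,0],[0,0,0],0],[[0,0,0],[0,0,0],0]]'
python3 -m inch '[[[0,0,0.001],[0,0,0],0],[[0,0,0.001],[0,0,0],0],[[0,0,0],[0,0,0],0],[[0,0,0],[0,0,0],0],[[0,0,0],[0,0,0],0],[[0,0,0],[0,0,0],0],[[0,0,0],[0,0,0],0],[[0,0,0],[0,0,0],0]]'
python3 -m inch '[[[0,0,0.001],[0,0,0],0],[[0,0,0.001],[0,0,0],0],[[0,0,0],[0,0,0],0],[[0,0,0],[0,0,0],0],[[0,0,0],[0,0,0],0],[[0,0,0],[0,0,0],0],[[0,0,0],[0,0,0],0],[[0,0,0],[0,0,0],0]]'
```

```text
time: 63.17
ee_pos: [0.5693, -0.0809, 0.1493]
eef_rot: [3.141, -0.0, 1.575]
ft_force: [-2.4, 4.2, 5.3]
width: 0.0127
grasp_force: 59.7
time: 63.83
ee_pos: [0.5693, -0.081, 0.1483]
eef_rot: [3.141, 0.0, 1.575]
ft_force: [-6.7, 4.6, 12.1]
width: 0.0128
grasp_force: 60.6
time: 64.5
ee_pos: [0.5696, -0.0801, 0.1474]
eef_rot: [3.14, -0.001, 1.575]
ft_force: [-9.1, 9.9, 19.2]
width: 0.0124
grasp_force: 61.8
```

```bash
python3 -m inch '[[[0.001,0,-0.003],[0,0,0],0],[[0.001,0,0],[0,0,0],0],[[0,0,0.001],[0,0,0],0],[[0,0,0.001],[0,0,0],0],[[0,0,0.001],[0,0,0],0],[[0,0,0],[0,0,0],0],[[0,0,0],[0,0,0],0],[[0,0,0],[0,0,0],0]]'
python3 d.py 0.5695 -0.081 0.147 1.575
python3 -m inch '[[[0,0,0.001],[0,0,0],0],[[0,0,0],[0,0,0],0],[[0,0,0],[0,0,0],0],[[0,0,0],[0,0,0],0],[[0,0,0],[0,0,0],0],[[0,0,0],[0,0,0],0],[[0,0,0],[0,0,0],0],[[0,0,0],[0,0,0],0]]'
```

```text
time: 65.17
ee_pos: [0.5695, -0.079, 0.1471]
eef_rot: [3.14, 0.0, 1.575]
ft_force: [-8.8, 5.3, 18.5]
width: 0.0124
grasp_force: 61.8
turn [0.0013 0.0001 0.    ] shift [-0.002  -0.      0.0001] t 65.17 F [-8.8  5.3 18.5] w 0.0124 q [-0.23  0.12  1.66  0.    1.36 -0.23]
time: 65.83
ee_pos: [0.5695, -0.079, 0.1471]
eef_rot: [3.14, 0.0, 1.575]
ft_force: [-13.4, 6.0, 25.1]
width: 0.0123
grasp_force: 62.6
```

Now a hard stop at 0.147 m, where seating is expected. Release and check the handle height.

```bash
python3 -m inch '[[[0,0,-0.003],[0,0,0],0.03],[[0,0,0],[0,0,0],0.04],[[0,0,0],[0,0,0],0.04],[[0,0,0],[0,0,0],0.04],[[0,0,-0.015],[0,0,0],0.04],[[0,0,-0.025],[0,0,0],0.04],[[0,0,0],[0,0,0],0],[[0,0,0],[0,0,0],0]]'
python3 -m inch '[[[0,0,0],[0,0,0],0],[[0,0,0],[0,0,0],0],[[0,0,0],[0,0,0],0],[[0,0,0],[0,0,0],0],[[0,0,0],[0,0,0],0],[[0,0,0.005],[0,0,0],0],[[0,0,0.004],[0,0,0],0],[[0,0,0],[0,0,0],0]]' 30
python3 d.py 0.5695 -0.081 0.169 1.575
```

```text
time: 66.5
ee_pos: [0.5701, -0.0795, 0.1882]
eef_rot: [3.139, 0.001, 1.575]
ft_force: [-0.4, 0.3, -1.0]
width: 0.0167
grasp_force: 0.0
time: 67.17
ee_pos: [0.5683, -0.0789, 0.1764]
eef_rot: [-3.14, -0.0, 1.575]
ft_force: [-0.6, 0.7, 0.1]
width: -0.0
grasp_force: 0.0
turn [-0.002  -0.0005 -0.0002] shift [-0.0021  0.0012  0.0074] t 67.17 F [-0.6  0.7  0.1] w -0.0 q [-0.23  0.09  1.63 -0.    1.42 -0.23]
```

```bash
python3 -m inch '[[[0,0,0.003],[0,0,0],0],[[0,0,0.002],[0,0,0],0],[[0,0,0.002],[0,0,0],0],[[0,0,0.001],[0,0,0],0],[[0,0,0.001],[0,0,0],0],[[0,0,0],[0,0,0],0],[[0,0,0],[0,0,0],0],[[0,0,0],[0,0,0],0]]'
python3 -m inch '[[[0,0,0.001],[0,0,0],0],[[0,0,0.001],[0,0,0],0],[[0,0,0],[0,0,0],0],[[0,0,0],[0,0,0],0],[[0,0,0],[0,0,0],0],[[0,0,0],[0,0,0],0],[[0,0,0],[0,0,0],0],[[0,0,0],[0,0,0],0]]'
python3 -m inch '[[[0,0,0.001],[0,0,0],0],[[0,0,0.001],[0,0,0],0],[[0,0,0],[0,0,0],0],[[0,0,0],[0,0,0],0],[[0,0,0],[0,0,0],0],[[0,0,0],[0,0,0],0],[[0,0,0],[0,0,0],0],[[0,0,0],[0,0,0],0]]'
```

```text
time: 67.83
ee_pos: [0.5691, -0.0791, 0.1691]
eef_rot: [3.141, 0.0, 1.575]
ft_force: [0.1, 0.4, -0.6]
width: 0.0001
grasp_force: 0.0
time: 68.5
ee_pos: [0.569, -0.0791, 0.1669]
eef_rot: [3.142, -0.0, 1.575]
ft_force: [-0.6, -0.7, 0.4]
width: 0.0003
grasp_force: 0.0
time: 69.17
ee_pos: [0.5693, -0.0791, 0.1661]
eef_rot: [3.141, 0.0, 1.575]
ft_force: [-3.2, 0.9, 8.2]
width: -0.0003
grasp_force: 3.7
```

The handle top is now at 0.166 m, as a seated lid should be. Next go over the clamp's grip bar.

```bash
python3 -m inch '[[[0,0,-0.03],[0,0,0],0.085],[[0,0,-0.04],[0,0,0],0.085],[[0,0,-0.04],[0,0,0],0.085],[[0,0,-0.04],[0,0,0],0.085],[[0,0,0],[0,0,0.12],0.085],[[0,0,0],[0,0,0.12],0.085],[[0,0,0],[0,0,0.12],0.085],[[0,0,0],[0,0,0.12],0.085]]' 30
python3 -m inch '[[[0,0,0],[0,0,0.12],0.085],[[0,0,0],[0,0,0.12],0.085],[[0,0,0],[0,0,0.12],0.085],[[0,0,0],[0,0,0.12],0.085],[[0,0,0],[0,0,0.12],0.085],[[0,0,0],[0,0,0.12],0.085],[[0,0,0],[0,0,0.12],0.085],[[0,0,0],[0,0,0.12],0.085]]'
python3 -m inch '[[[0,0,0],[0,0,0.12],0.085],[[-0.001,-0.033,0],[0,0,0.01],0.085],[[-0.001,-0.033,0],[0,0,0],0.085],[[0,-0.033,0],[0,0,0],0.085],[[0,-0.033,0],[0,0,0],0.085],[[0,0,0],[0,0,0],0.085],[[0,0,0],[0,0,0],0.085],[[0,0,0],[0,0,0],0.085]]'
python3 d.py 0.567 0.0535 0.2394 0.005
python3 - <<'E'
from h import *
s=shot("side","s14.png"); print([(np.round(x["uv"],1).tolist(),round(x["conf"],2)) for x in vision.spot_in("clamp_bar","side")], proj("side",[.567,.0535,.258]))
E
```

```text
time: 69.83
ee_pos: [0.5692, -0.0791, 0.3152]
eef_rot: [3.141, -0.0, 1.089]
ft_force: [0.7, -0.3, 0.2]
width: 0.0851
grasp_force: 0.0
time: 70.5
ee_pos: [0.569, -0.0791, 0.3148]
eef_rot: [-3.142, 0.0, 0.129]
ft_force: [0.2, -0.5, -0.5]
width: 0.0853
grasp_force: 0.0
time: 71.17
ee_pos: [0.5661, 0.0527, 0.3148]
eef_rot: [3.141, 0.0, 0.005]
ft_force: [-0.5, -0.0, -0.3]
width: 0.0849
grasp_force: 0.0
turn [0.0005 0.0001 0.0005] shift [ 0.0009 -0.0008  0.0754] t 71.17 F [-0.5 -0.  -0.3] w 0.0849 q [ 0.    0.03  1.45 -0.    1.67  1.57]
[([213.2, 115.6], 0.56), ([225.0, 184.9], 0.38)] [216.44455281 113.91292049]
```

Bar is where predicted. Descend, grip lightly and swing back along the arc.

```bash
python3 -m inch '[[[0,-0.001,0.02],[0,0,0],0.085],[[0,0,0.025],[0,0,0],0.085],[[0,0,0.02],[0,0,0],0.085],[[0,0,0.01],[0,0,0],0.085],[[0,0,0],[0,0,0],0],[[0,0,0],[0,0,0],0],[[0,0,0],[0,0,0],0],[[0,0,0],[0,0,0],0]]' 25
python3 -m inch '[[[0,0,0],[0,0,0],0],[[0,0,0],[0,0,0],0],[[0,0,0],[0,0,0],0],[[0,0,0],[0,0,0],0],[[0,0,0],[0,0,0],0],[[0,0,0],[0,0,0],0],[[0,0,0],[0,0,0],0],[[0,0,0],[0,0,0],0]]' 25
python3 d.py 0.567 0.0535 0.2394 0.005
python3 - <<'E'
import numpy as np
a=np.arctan2(73,-160)-np.linspace(1.47,.05,25); p=176*np.c_[np.cos(a),np.sin(a)]; print(np.diff(p,axis=0).round(1).tolist()); print(p[-1]-p[0],p[-1])
E
```

```text
time: 71.93
ee_pos: [0.5671, 0.0537, 0.2419]
eef_rot: [-3.142, -0.003, 0.004]
ft_force: [0.1, 0.3, 0.7]
width: 0.0384
grasp_force: 0.0
time: 72.6
ee_pos: [0.5668, 0.052, 0.2415]
eef_rot: [3.139, -0.002, 0.004]
ft_force: [-1.1, -7.2, 3.8]
width: 0.0128
grasp_force: 26.9
turn [ 0.0031 -0.0023 -0.0014] shift [ 0.0002 -0.0015  0.0021] t 72.6 F [-1.1 -7.2  3.8] w 0.0128 q [ 0.    0.04  1.56 -0.    1.53  1.57]
[[-10.0, 3.1], [-10.1, 2.5], [-10.2, 1.9], [-10.3, 1.2], [-10.4, 0.6], [-10.4, 0.0], [-10.4, -0.6], [-10.3, -1.2], [-10.3, -1.8], [-10.1, -2.4], [-10.0, -3.0], [-9.8, -3.6], [-9.5, -4.2], [-9.3, -4.7], [-9.0, -5.3], [-8.7, -5.8], [-8.3, -6.3], [-7.9, -6.8], [-7.5, -7.2], [-7.1, -7.7], [-6.6, -8.1], [-6.1, -8.4], [-5.6, -8.8], [-5.1, -9.1]]
[-212.84245712  -85.69317437] [-156.27016196   80.96688509]
```

```bash
python3 -m inch '[[[0,0.01,-0.0031],[0,0,0],0],[[0,0.0101,-0.0025],[0,0,0],0],[[0,0.0102,-0.0019],[0,0,0],0],[[0,0.0103,-0.0012],[0,0,0],0],[[0,0.0104,-0.0006],[0,0,0],0],[[0,0.0104,0],[0,0,0],0],[[0,0.0104,0.0006],[0,0,0],0],[[0,0.0103,0.0012],[0,0,0],0]]' 25
python3 -m inch '[[[0,0.0103,0.0018],[0,0,0],0],[[0,0.0101,0.0024],[0,0,0],0],[[0,0.01,0.003],[0,0,0],0],[[0,0.0098,0.0036],[0,0,0],0],[[0,0.0095,0.0042],[0,0,0],0],[[0,0.0093,0.0047],[0,0,0],0],[[0,0.009,0.0053],[0,0,0],0],[[0,0.0087,0.0058],[0,0,0],0]]' 25
python3 -m inch '[[[0,0.0083,0.0063],[0,0,0],0],[[0,0.0079,0.0068],[0,0,0],0],[[0,0.0075,0.0072],[0,0,0],0],[[0,0.0071,0.0077],[0,0,0],0],[[0,0.0066,0.0081],[0,0,0],0],[[0,0.0061,0.0084],[0,0,0],0],[[0,0,0],[0,0,0],0],[[0,0,0],[0,0,0],0]]' 25
```

```text
time: 73.27
ee_pos: [0.5674, -0.0296, 0.2481]
eef_rot: [3.141, -0.003, 0.005]
ft_force: [8.1, 0.9, 1.3]
width: 0.0131
grasp_force: 27.9
time: 73.93
ee_pos: [0.5674, -0.1064, 0.2166]
eef_rot: [3.141, -0.002, 0.004]
ft_force: [8.3, 1.5, 0.6]
width: 0.013
grasp_force: 28.8
time: 74.6
ee_pos: [0.5674, -0.1501, 0.1716]
eef_rot: [3.141, -0.001, 0.004]
ft_force: [7.2, -1.4, 0.3]
width: 0.0131
grasp_force: 29.7
```

```bash
python3 -m inch '[[[0,0.004,0.006],[0,0,0],0],[[0,0.003,0.005],[0,0,0],0],[[0,0.0015,0.003],[0,0,0],0],[[0,0.001,0.002],[0,0,0],0],[[0,0.0005,0.001],[0,0,0],0],[[0,0,0],[0,0,0],0],[[0,0,0],[0,0,0],0],[[0,0,0],[0,0,0],0]]' 25
python3 -m inch '[[[0,0.0005,0.001],[0,0,0],0],[[0,0.0005,0.001],[0,0,0],0],[[0,0,0],[0,0,0],0],[[0,0,0],[0,0,0],0],[[0,0,0],[0,0,0],0],[[0,0,0],[0,0,0],0],[[0,0,0],[0,0,0],0],[[0,0,0],[0,0,0],0]]' 25
```

```text
time: 75.27
ee_pos: [0.5675, -0.1601, 0.155]
eef_rot: [3.14, -0.001, 0.004]
ft_force: [7.5, -3.4, 1.9]
width: 0.0124
grasp_force: 30.2
time: 75.93
ee_pos: [0.5675, -0.1611, 0.153]
eef_rot: [3.14, -0.001, 0.004]
ft_force: [5.9, -4.1, 2.1]
width: 0.0127
grasp_force: 30.2
```

```bash
python3 -m inch '[[[0,0,0],[0,0,0],0.02],[[0,0,0],[0,0,0],0.03],[[0,0,0],[0,0,0],0.05],[[0,0,0],[0,0,0],0.07],[[0,0,0],[0,0,0],0.07],[[0,0,0],[0,0,0],0.07],[[0,0,-0.01],[0,0,0],0.07],[[0,0,-0.02],[0,0,0],0.07]]' 25
python3 -m inch '[[[0,0,-0.03],[0,0,0],0.07],[[0,0,-0.035],[0,0,0],0.07],[[0,0.02,-0.02],[0,0,0],0.07],[[0,0.035,0],[0,0,0],0.07],[[0,0.035,0],[0,0,0],0.07],[[0,0.035,0],[0,0,0],0.07],[[0,0.035,0],[0,0,0],0.07],[[0,0.035,0],[0,0,0],0.07]]' 25
python3 -m inch '[[[0,0.035,0],[0,0,0],0.07],[[0,0.035,0],[0,0,0],0.07],[[0,0.035,0],[0,0,0],0.07],[[0,0,0],[0,0,0],0.07],[[0,0,0],[0,0,0],0.07],[[0,0,0],[0,0,0],0.07],[[0,0,0],[0,0,0],0.07],[[0,0,0],[0,0,0],0.07]]' 25
python3 - <<'E'
from fit import *
t=shot("top","t15.png"); s=shot("side","s15.png")
for n in("clamp_bar","lid","thread_cone","jar_white","block1"):
    for c in("top","side"): print(n,c,[(np.round(x["uv"],1).tolist(),round(x["conf"],2)) for x in vision.spot_in(n,c)])
a=.03; th=np.arctan2(73,-160)-a; b=[.568,-.0815+.075+.176*np.cos(th),.092+.176*np.sin(th)]
print("bar expected",proj("top",b),proj("side",b),"lid expected",proj("side",[.569,-.0815,.136]))
# bar rows in the side view: darkest row per column near expectation
g=s.astype(float).mean(2); u,v=proj("side",b).round().astype(int)
print([int(v-8+g[v-8:v+9,c].argmin()) for c in range(u-12,u+13,4)],[int(g[v-8:v+9,c].min()) for c in range(u-12,u+13,4)])
print(observe()["ee_pos"],observe()["ft_force"].round(1))
E
```

```text
time: 76.6
ee_pos: [0.5652, -0.1587, 0.1808]
eef_rot: [-3.14, 0.005, 0.005]
ft_force: [-0.9, 0.1, -0.8]
width: 0.0701
grasp_force: 0.0
time: 77.27
ee_pos: [0.5679, -0.356, 0.2693]
eef_rot: [3.141, -0.001, 0.005]
ft_force: [-0.3, 0.4, -0.9]
width: 0.07
grasp_force: 0.0
time: 77.93
ee_pos: [0.5692, -0.4582, 0.2692]
eef_rot: [3.141, -0.001, 0.006]
ft_force: [-0.4, -0.6, 0.1]
width: 0.0699
grasp_force: 0.0
clamp_bar top [([186.3, 179.6], 0.88)]
clamp_bar side [([209.3, 152.0], 0.77)]
lid top [([177.0, 194.7], 0.94), ([199.2, 184.4], 0.44)]
lid side [([218.7, 160.2], 0.56), ([276.2, 187.7], 0.5)]
thread_cone top [([222.5, 150.9], 0.46)]
thread_cone side [([275.1, 187.7], 0.75)]
jar_white top [([162.6, 155.7], 0.6)]
jar_white side [([216.2, 154.2], 0.71), ([223.6, 179.3], 0.68), ([256.2, 165.4], 0.65), ([226.0, 164.6], 0.19)]
block1 top [([352.5, 234.0], 0.61)]
block1 side [([207.6, 283.2], 0.97)]
bar expected [200.40591438 192.45832596] [226.8567083  153.39220776] lid expected [223.77662652 153.93095213]
[155, 155, 155, 154, 154, 154, 148] [42, 30, 38, 37, 35, 41, 27]
[ 0.56849055 -0.45942667  0.26804841] [-0.3  0.7  0.7]
```

The bar shows within about a pixel of where 0.03 rad puts it. The cone and jar are unmoved, and no block is left on the table.

```bash
python3 -c "
from station import workorder
print(workorder.job_done())"
```

```text
the job is handed in; nothing more can be done
None
```

The case is packed and handed in at about 78 s: all three blocks are in their compartments, the tray and lid are seated in their notches, the clamp is down on the lid, and the thread cone and white jar were left alone; the hand-in returned no verdict.

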